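# Put the glass pestle away in its fitted tray

## Task

The glass homogeniser pestle has drained in the beaker: draw it out by its handle end and lay it across the two notches of the pipette rest, then let go and take it again by the middle. Lay it in the empty pocket of the foam tray, ball end in the wide recess, down on the foam, and let go. It is glass: hold it with a light grip, set it down without a knock or a drop, and leave the pieces already in the tray where they lie.

Things in the scene. Friction and masses are not known exactly. Their poses are not given: they have to be found in the camera images.
- pestle_mid (a point): Middle and balance point of the glass pestle, on its axis: a straight round rod 210 mm long, 10 mm thick (straight from 78 mm on the ball side of this point to 75 mm on the handle side), 40 to 65 g. Own z axis: from ball end to handle end. It starts ball down in the beaker, leaning on the rim about 30 degrees from vertical.
- pestle_ball (a point): Centre of the pestle's frosted ball end (22 mm diameter, 26 mm long), 11 mm from the tip, 94 mm from the middle.
- pestle_knob (a point): Centre of the pestle's handle end, a grip 15 mm thick over the last 26 mm, 92 mm from the middle. At the start about 85 mm of the pestle stands out past the beaker's rim. It is glass: it breaks if squeezed with over 15 N a finger (30 N both together), or if it strikes or is pressed on anything with over 20 N.
- beaker: Clear glass beaker, 78 mm outside diameter, 110 mm high, wall 3 mm, inner floor 4 mm above the bench; it stands firm. Origin at the centre of its underside, z up, x the way in which the pestle leans.
- rest: White pipette rest, origin at the centre of its underside, z up, x along a rod laid in it. Two upright cheeks 8 mm thick, 51 mm wide, centred at x = -32 and +32 mm, each with a 90 degree V notch 40 mm wide at its top 50 mm above the bench. Between them the foot is 6 mm high, 30 mm wide. It stands firm. The pestle may lie either way round.
- rest_notch (a point): Where the middle of the pestle belongs on the rest (within 30 mm along the rest's x), with the rod down in both notches: 37 mm above the bench, on the rod's axis, half-way between the cheeks; axes as the rest's.
- tray: Fitted tray 268 x 258 mm, 43 mm high, dark foam top 40 mm above the bench; origin at the centre of its underside, x along the pockets, z up; firm. A finger trough 44 mm wide, down to 4 mm above the bench, crosses all the foam along y at x = 0. Pocket at y = -52 mm: empty; y = +32 mm: glass tube; y = +88 mm: spare pestle.
- pocket_mid (a point): Where the pestle's middle belongs in the empty pocket: on its axis, 31 mm above the bench, amid the finger trough; axes as the tray's. Rod slot 16 mm wide, 14 mm deep from the foam's top. Ball recess at the -x end: 28 mm wide, 22 mm deep, 72 to 112 mm from here. Handle recess at the +x end: 21 mm wide, 18 mm deep, 68 to 112 mm from here, too narrow for the ball.
- pocket_ball (a point): Where the centre of the pestle's ball belongs in the empty pocket: 94 mm from pocket_mid towards the tray's -x, 31 mm above the bench.
- tube_mid (a point): Middle of the clear glass homogeniser tube, 160 mm long, 26 mm diameter (33 mm at its mouth), lying in the tray's middle pocket. It stays there.
- spare_mid (a point): Middle of the spare pestle, of the same shape, lying in the tray's third pocket. It stays there.
Not all that is in view belongs to the job. What is shaped like the part that bears pestle_mid but green or pink is not meant.

How it is judged:
By the outcome, as a careful person would: the job done as asked, in the order asked, and still so for the second after the job is handed in, with the robot touching nothing.
It also fails if it takes over 72 s, if anything falls off the work surface, if the arm or the gripper's body presses on something with over 40 N, if the wrist force passes 120 N, or if a joint passes its speed limit or range.

## Robot

A 6-joint arm with a two-finger parallel gripper is mounted at the origin on the work surface. World frame = base frame: x ahead of the robot, y to its left, z up, the work surface at z = 0. Lengths are in m, angles in rad, forces in N, time in s.
With the tool pointing down it reaches from about 0.35 to 0.85 m from the base axis. Payload 8.1 kg.
Tool frame: the origin (TCP) lies at the very end of the fingers, on their centre line; the grasp point (between the pads) lies behind it (env.grip_depth is the z of the grasp point in the tool frame, in m); z points along the fingers, y is the line along which they close (so a half turn about z gives the same grasp; the last joint's range is limited). The gripper opens to 93 mm and grips with 3 to 60 N. Pads are 15 mm wide; open, the fingers measure 128 mm over their backs; the gripper's body (75 mm by 188 mm) begins 65 mm behind the grasp point.
Start: joints at [-0.085, 0.13, 1.488, -0, 1.523, -0.085], TCP at [0.6, 0, 0.185] pointing down, gripper open.
Joint ranges: [-2.96, 2.96], [-0.89, 2.26], [0.02, 2.5], [-1.34, 4.48], [0, 2.73], [-2.66, 2.66]. Speed limits (rad/s): [2.39, 2.39, 2.79, 3.14, 3.14, 3.14].

## Interface

Orientations are given as a unit quaternion [w, x, y, z].
In Python, from workcell import sense, read_camera, env, spotter gives the robot as it stands.
- The arm moves only by the tool play_rows, never from a script. Its argument "series" is a list of rows, each an object of numbers: "dx", "dy", "dz": the shift along the tool's x, y, z in m; "twist": the turn about the tool's z in degrees. In form: [{"dx": .., "dy": .., "dz": .., "twist": ..}, ...]. A call has exactly 10 rows; each row is the pose to reach, as a shift and turn from the pose commanded when the call began, along the tool's axes at that moment; what a row does not reach only later rows make up. A row lasts 1/12 s, in which the tool goes at most 41.7 mm and 7.16 degrees, less where a joint would pass 70% of its speed; a pose out of reach is approached as far as the arm can. A call with a gripper value outside its range is refused whole. "fingers" is the opening, from 0 (shut) to 1 (fully open), set as the call begins (left out, the last holds). The fingers move at their own pace and stop on an object; "newtons" is the grip in N (left out, the last holds). Time passes only in rows, so rows that repeat a pose let the fingers close, or fill a call up. It gives the time, the measured TCP pose, the force, the opening and the grip force at its end, in the units of the state.
- sense(): the state, without advancing time (a new reading comes with each control period).
- read_camera(name): name is "scene" or "side" or "wrist"; returns a dict with "img" (420x560x3 uint8, red, green, blue), "camera_matrix" (3x3 intrinsics, pixels), "rvec" (rotation vector, rad) and "tvec" (3), from world to camera coordinates, as OpenCV has them; the wrist camera has in their place "hand_eye" (4x4, takes a point from camera to tool coordinates, whose origin is the TCP and whose axes are the flange's). Camera axes: x right, y down, z forward; pixel columns grow to the right and rows downward; lengths in m; the calibration is good to about 2 mm. A picture is of the moment at which its call begins: read the wrist's pose just before it. There is no depth.
- env.finish_job(): hands the job in; it is judged then, once.
Trained networks look in a picture, given as the dict that the camera call returned (one of the last four; its "shot" number tells which), for a name from the list of things; names that differ only in an ending like _2 or _b are one class to them, and where a whole thing is asked for, a point or a joint stands for the part that bears it (a point fixed in the world has none). Each returns a list of dicts, best first, with "score" (0 to 1); they miss things now and then, are a little off and sometimes report something else, mostly with a low value. They report only what shows in the picture. A call takes as long as a camera call. They do not tell look-alikes from the thing itself.
- spotter.spot_in(query, picture): "xy" ([column, row] as shares, 0 to 1, of the picture: columns of its width, rows of its height, amid what is visible of it).
The state is a dict: "t": time; "joint_positions": joint angles; "dq": joint speeds; "effort": joint torques, N m; "position": TCP position; "eef_rot": TCP orientation; "ft_force": force on the tool from outside, world axes, zero at the start; "moment": the same for the moment, N m; "width": finger opening in m; "grip_force": force on a finger pad.
Only numpy, scipy, OpenCV 4.12 (cv2) and the standard library are available. Lean on these libraries where they do the work, as an engineer would, in place of code of your own. Each camera call takes 0.05 s, during which the arm holds its last target. There are 200 camera calls.

## Working session

There is one attempt and no reset: what is moved stays moved. The work goes in short steps, Python scripts to look and compute and a tool call to move; the robot and the scene stay as the last step left them, time stands still between calls to the robot, and variables do not carry over. Pictures are saved under pics/ and viewed, at most 10 in all, crops included, and the job is handed in when it is done.

Besides the shell and the picture viewer there is one more tool, called after "Call:" as name([rows], argument=value, ...), one row to a line, values as JSON. play_rows: Moves the arm, as the interface text tells. Its arguments: {"type":"object","properties":{"series":{"type":"array","items":{"type":"object","properties":{"dx":{"type":"number"},"dy":{"type":"number"},"dz":{"type":"number"},"twist":{"type":"number"}}}},"fingers":{"type":"number"},"newtons":{"type":"number"}},"required":["series"]}

```bash
ls; mkdir -p pics; cat > h.py <<'E'
import numpy as np, cv2
from scipy.spatial.transform import Rotation as R
from workcell import sense, read_camera, env, spotter
def Rq(q): return R.from_quat([q[1],q[2],q[3],q[0]]).as_matrix()
def shot(n,save=None):
    s=sense(); p=read_camera(n)
    if save: cv2.imwrite('pics/'+save,p['img'][:,:,::-1])
    if n=='wrist':
        T=np.eye(4);T[:3,:3]=Rq(s['eef_rot']);T[:3,3]=s['position'];M=T@np.array(p['hand_eye'])
    else:
        M=np.eye(4);r=cv2.Rodrigues(np.array(p['rvec'],float))[0];M[:3,:3]=r.T;M[:3,3]=-r.T@np.array(p['tvec'],float).ravel()
    p['M']=M;return p
def ray(p,uv):
    K=np.array(p['camera_matrix']);d=p['M'][:3,:3]@np.linalg.solve(K,[uv[0],uv[1],1.]);return p['M'][:3,3],d/np.linalg.norm(d)
def onz(p,uv,z):
    o,d=ray(p,uv);return o+d*(z-o[2])/d[2]
def proj(p,X):
    K=np.array(p['camera_matrix']);X=np.atleast_2d(X);c=(X-p['M'][:3,3])@p['M'][:3,:3];u=c@K.T;return u[:,:2]/u[:,2:]
def tri(a,ua,b,ub):
    o1,d1=ray(a,ua);o2,d2=ray(b,ub)
    t=np.linalg.lstsq(np.c_[d1,-d2],o2-o1,rcond=None)[0]
    P,Q=o1+d1*t[0],o2+d2*t[1];return (P+Q)/2,np.linalg.norm(P-Q)
def spot(p,n,k=3):
    return [(np.round(np.array(r['xy'])*[560,420],1),round(r['score'],2)) for r in spotter.spot_in(n,p)[:k]]
E
python3 - <<'E'
from h import *
s=sense();print({k:np.round(v,3) for k,v in s.items()},env.grip_depth)
a=shot('scene','a.png');b=shot('side','b.png');c=shot('wrist','c.png')
for n in 'pestle_mid pestle_ball pestle_knob beaker rest rest_notch tray pocket_mid pocket_ball tube_mid spare_mid'.split():
    print(n,[spot(p,n) for p in (a,b,c)])
print(np.array(a['M']).round(2),np.array(b['M']).round(2),c['M'].round(3),a['camera_matrix'])
E
```

```text
pics
{'t': np.float64(0.0), 'joint_positions': array([-0.085,  0.131,  1.489,  0.   ,  1.523, -0.085]), 'dq': array([-0.003,  0.   , -0.001,  0.001, -0.   , -0.   ]), 'effort': array([-2.0000e-03, -5.5985e+01, -4.9176e+01,  7.7000e-02,  3.6000e-02,
       -0.0000e+00]), 'position': array([0.599, 0.   , 0.184]), 'eef_rot': array([-0.001,  0.707,  0.707, -0.001]), 'ft_force': array([1.312, 0.064, 1.141]), 'moment': array([-0.037,  0.053,  0.027]), 'grip_force': np.float64(0.0), 'width': np.float64(0.093)} -0.0188
pestle_mid [[(array([431.2, 243.4]), 0.97)], [(array([206.2, 183.8]), 0.71), (array([260.2, 327.5]), 0.56), (array([339.1, 197.7]), 0.55)], [(array([204.2, 299.9]), 0.79)]]
pestle_ball [[(array([423.8, 235.1]), 0.58)], [(array([260.4, 331.6]), 0.85), (array([303.6, 178.4]), 0.62), (array([343. , 196.9]), 0.53)], [(array([205.1, 299.1]), 0.6)]]
pestle_knob [[(array([430.1, 237.7]), 0.74), (array([217.2, 239.9]), 0.36), (array([349.9, 334.8]), 0.19)], [(array([255.7, 329.4]), 0.84), (array([342.2, 197.8]), 0.66), (array([302.3, 179.5]), 0.56)], [(array([204.7, 298.3]), 0.87)]]
b
[... 672 characters left out ...]
88)], [(array([238.9,  49.1]), 0.65)]]
tube_mid [[(array([367.4, 339.2]), 0.76)], [(array([300.6, 171. ]), 0.43)], []]
spare_mid [[(array([398.2, 349.4]), 0.89)], [(array([339.2, 200. ]), 0.69), (array([295.8, 159.9]), 0.38)], []]
[[-0.35  0.68 -0.64  0.96]
 [ 0.94  0.26 -0.23  0.2 ]
 [ 0.01 -0.68 -0.73  0.8 ]
 [ 0.    0.    0.    1.  ]] [[ 0.91 -0.26  0.31 -0.08]
 [-0.41 -0.55  0.73 -1.03]
 [-0.02 -0.79 -0.61  0.98]
 [ 0.    0.    0.    1.  ]] [[ 1.     0.002 -0.002  0.599]
 [ 0.001 -0.96  -0.28   0.079]
 [-0.003  0.28  -0.96   0.383]
 [ 0.     0.     0.     1.   ]] [[398.4612285    0.         276.73652543]
 [  0.         398.4612285  201.91887968]
 [  0.           0.           1.        ]]
```

```bash
cd pics; python3 -c "
import cv2,numpy as np
a,b,c=[cv2.imread(f'{n}.png') for n in 'abc']
cv2.imwrite('a2.png',cv2.resize(a,(800,600)));cv2.imwrite('b2.png',cv2.resize(b,(800,600)))"
```

```text
(no output)
```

View pics/a2.png

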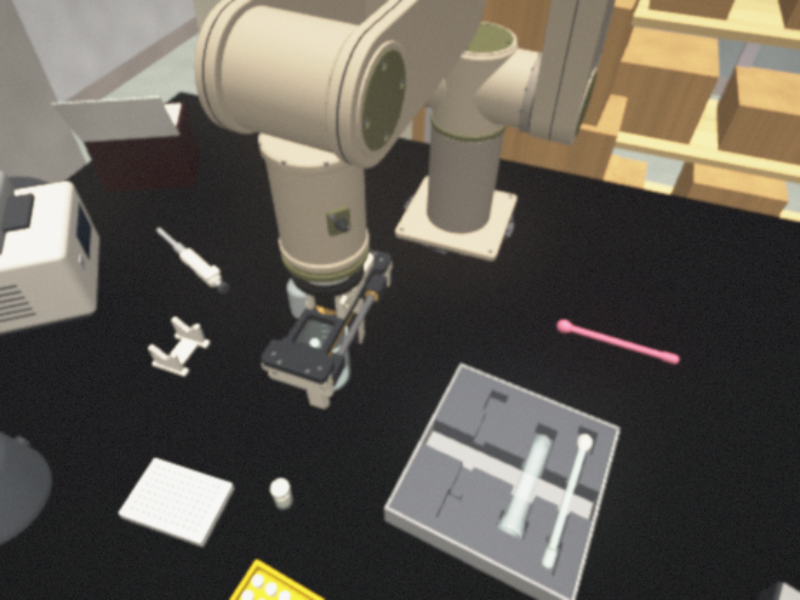

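View pics/b2.png

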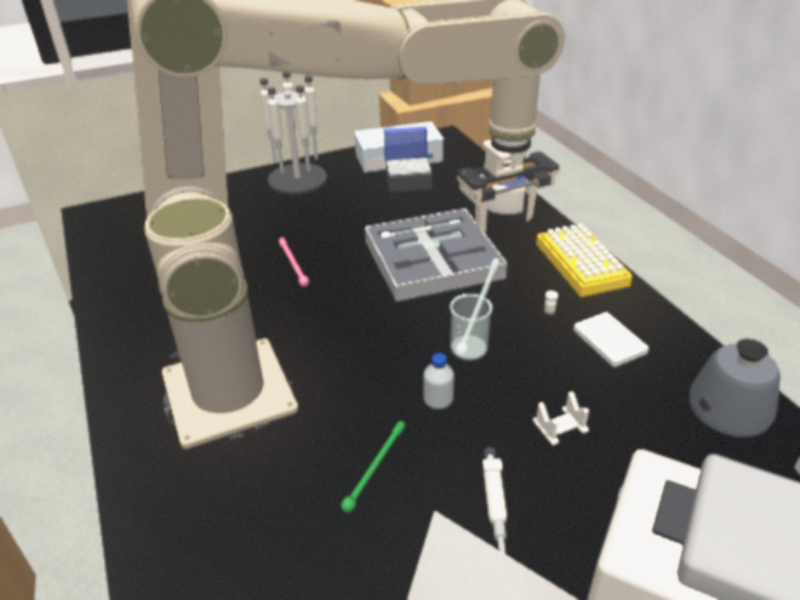

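View pics/c.png

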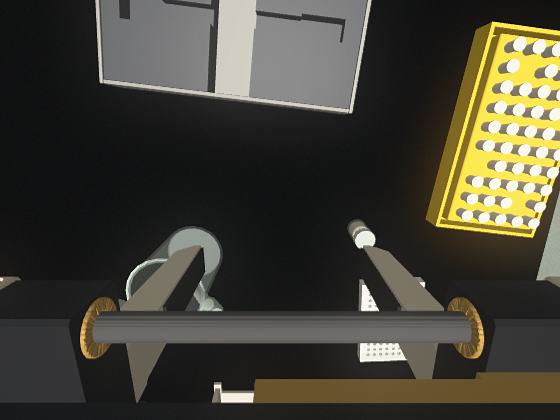

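The side view shows the pestle with its knob at about (496,263)/800 and the beaker base at (470,352). The rest is at (562,420), the pocketed tray at (435,250), and the green and pink decoys lie on the bench. In the wrist view the beaker is at lower left, base around (193,250) and rim around (160,290). Next I'll turn these into positions.

```bash
python3 - <<'E'
from h import *
b=shot('side');c=shot('wrist');a=shot('scene')
f=.7
print('knobmid guess: base',onz(b,(470*f,350*f),.0),onz(c,(193,250),0.))
print('rim',onz(b,(470*f,303*f),.11),onz(c,(160,290),.11))
print('knob side z.175',onz(b,(495*f,265*f),.175),'ball .015',onz(b,(461*f,348*f),.018))
print('rest foot', onz(b,(563*f,424*f),.006),onz(a,(180*f,350*f),.006))
print('rest notch cheeks', onz(b,(545*f,415*f),.04),onz(b,(578*f,407*f),.04),onz(a,(170*f,357*f),.04),onz(a,(190*f,330*f),.04))
for uv in [(367,247),(400,297),(504,267),(470,210)]: print('tray b',onz(b,(uv[0]*f,uv[1]*f),.043))
for uv in [(461,366),(388,510),(578,603),(619,430)]: print('tray a',onz(a,(uv[0]*f,uv[1]*f),.043))
print('wrist tray',onz(c,(101,80),.043),onz(c,(352,111),.043))
E
```

```text
knobmid guess: base [ 0.4804673  -0.10026751  0.        ] [ 0.47752593 -0.08806566  0.        ]
rim [ 0.48424618 -0.08368635  0.11      ] [ 0.47517949 -0.08430678  0.11      ]
knob side z.175 [ 0.54412081 -0.07017834  0.175     ] ball .015 [ 0.45672861 -0.10433715  0.018     ]
rest foot [ 0.53356223 -0.35238799  0.006     ] [ 0.52840466 -0.34713874  0.006     ]
rest notch cheeks [ 0.49567151 -0.34505929  0.04      ] [ 0.55961021 -0.35380889  0.04      ] [ 0.56482547 -0.33051082  0.04      ] [ 0.50478393 -0.33275873  0.04      ]
tray b [0.40954537 0.28258241 0.043     ]
tray b [0.40126714 0.07235481 0.043     ]
tray b [0.65998906 0.07171668 0.043     ]
tray b [0.71076001 0.3251045  0.043     ]
tray a [0.41514895 0.12271911 0.043     ]
tray a [0.67643522 0.09515231 0.043     ]
tray a [0.70146346 0.3503048  0.043     ]
tray a [0.44383279 0.37494273 0.043     ]
wrist tray [0.41093004 0.1218756  0.043     ] [0.67401319 0.0914997  0.043     ]
```

Call:
play_rows([
  {"dx": 0, "dy": 0, "dz": -0.04},
  {"dx": 0, "dy": 0, "dz": -0.08},
  {"dx": 0, "dy": 0, "dz": -0.12},
  {"dx": -0.03, "dy": -0.02, "dz": -0.155},
  {"dx": -0.065, "dy": -0.04, "dz": -0.155},
  {"dx": -0.1, "dy": -0.06, "dz": -0.155},
  {"dx": -0.135, "dy": -0.08, "dz": -0.155},
  {"dx": -0.16, "dy": -0.1, "dz": -0.155},
  {"dx": -0.16, "dy": -0.1, "dz": -0.155},
  {"dx": -0.16, "dy": -0.1, "dz": -0.155},
])

```text
invalid input
```

```bash
python3 - <<'E'
from h import *
s=sense();print(s['position'],s['t'])
c=shot('wrist','d.png');b=shot('side','e.png')
f=shot('scene','f.png')
import pickle;pickle.dump([c,b,f],open('v1.pkl','wb'))
for n in 'pestle_mid pestle_ball pestle_knob beaker rest rest_notch'.split():
    print(n,[spot(p,n,2) for p in (c,b,f)])
E
```

```text
[6.00042987e-01 2.36619948e-05 1.84762028e-01] 1.95
pestle_mid [[(array([205. , 301.4]), 0.8), (array([225.8, 399.2]), 0.6)], [(array([261.3, 323.7]), 0.59), (array([342.3, 198.1]), 0.47)], [(array([434.3, 237.2]), 0.75)]]
pestle_ball [[(array([207.9, 302.7]), 0.95)], [(array([255.8, 338.7]), 0.61), (array([204.6, 184. ]), 0.5)], [(array([432.2, 238. ]), 0.88), (array([125.2, 241.6]), 0.62)]]
pestle_knob [[(array([204. , 298.8]), 0.68)], [(array([255. , 328.7]), 0.9), (array([341.7, 199.4]), 0.74)], [(array([433.4, 240.1]), 0.84), (array([348.6, 334.3]), 0.74)]]
beaker [[(array([180.7, 249.3]), 0.62)], [(array([327.2, 228.7]), 0.76)], [(array([226.4, 235.2]), 0.56), (array([349.2, 336.7]), 0.51)]]
rest [[(array([229.1, 395.4]), 0.7)], [(array([393.6, 295.3]), 0.79)], [(array([123.9, 242.1]), 0.71), (array([221.5, 240.7]), 0.51)]]
rest_notch [[(array([228.3, 396.3]), 0.79)], [(array([393.5, 299.1]), 0.75)], [(array([128.6, 246. ]), 0.98)]]
```

View pics/d.png

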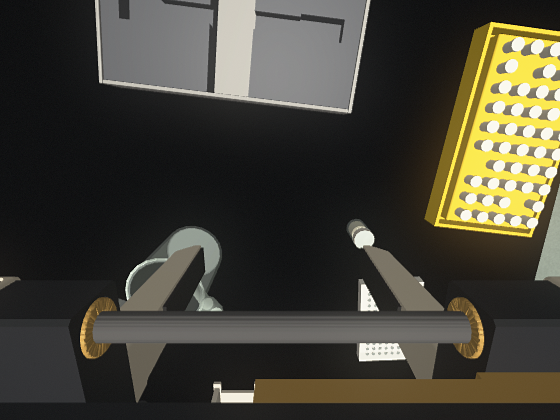

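The move was refused, so the wrist view is unchanged: beaker at lower left, knob at about (208,303) behind the finger. I'll resend it with every field filled in.

Call:
play_rows([
  {"dx": 0, "dy": 0, "dz": -0.04, "twist": 0},
  {"dx": 0, "dy": 0, "dz": -0.08, "twist": 0},
  {"dx": 0, "dy": 0, "dz": -0.12, "twist": 0},
  {"dx": -0.03, "dy": -0.02, "dz": -0.155, "twist": 0},
  {"dx": -0.065, "dy": -0.04, "dz": -0.155, "twist": 0},
  {"dx": -0.1, "dy": -0.06, "dz": -0.155, "twist": 0},
  {"dx": -0.135, "dy": -0.08, "dz": -0.155, "twist": 0},
  {"dx": -0.16, "dy": -0.1, "dz": -0.155, "twist": 0},
  {"dx": -0.16, "dy": -0.1, "dz": -0.155, "twist": 0},
  {"dx": -0.16, "dy": -0.1, "dz": -0.155, "twist": 0},
], fingers=1, newtons=5)

```text
t: 3.83
position: [0.4992, -0.1615, 0.3402]
eef_rot: [0.0, 0.708, 0.706, 0.0]
ft_force: [0.7, -0.1, 0.3]
width: 0.093
grip_force: 0.0
```

```bash
python3 - <<'E'
from h import *
c=shot('wrist','g.png');b=shot('side','e.png');a=shot('scene','f.png')
import pickle;pickle.dump([c,b,a],open('v1.pkl','wb'))
for n in 'pestle_ball pestle_knob rest_notch'.split():
    print(n,[spot(p,n,2) for p in (c,b,a)])
B=cv2.resize(b['img'][150:290,290:450],None,fx=2.6,fy=2.6,interpolation=2)
A=cv2.resize(a['img'][130:290,80:310],None,fx=1.7,fy=1.7,interpolation=2)
m=np.zeros((600,800,3),np.uint8);
m[:A.shape[0],:A.shape[1]]=A; h=B.shape; m[:h[0],800-h[1]+8:800]=B[:,:h[1]-8] if h[1]-8+A.shape[1]<=800 else 0
cv2.imwrite('pics/m.png',m[:400,:,::-1]);print(A.shape,B.shape)
E
```

```text
pestle_ball [[(array([116.7, 239.8]), 0.73), (array([295.7, 116.7]), 0.72)], [(array([328.7, 230.8]), 0.68), (array([339.7, 198.5]), 0.58)], [(array([219.9, 240.5]), 0.52), (array([210.8, 174.2]), 0.46)]]
pestle_knob [[(array([297.1, 265.4]), 0.69), (array([297.3, 115.2]), 0.64)], [(array([257.7, 323.9]), 0.77), (array([340.3, 200.3]), 0.74)], [(array([431. , 237.2]), 0.94), (array([209.4, 165.5]), 0.74)]]
rest_notch [[(array([296.9, 265.7]), 0.72), (array([297., 117.]), 0.38)], [(array([394.6, 295.9]), 0.64)], [(array([127.6, 247.4]), 0.63)]]
(272, 391, 3) (364, 416, 3)
```

View pics/g.png

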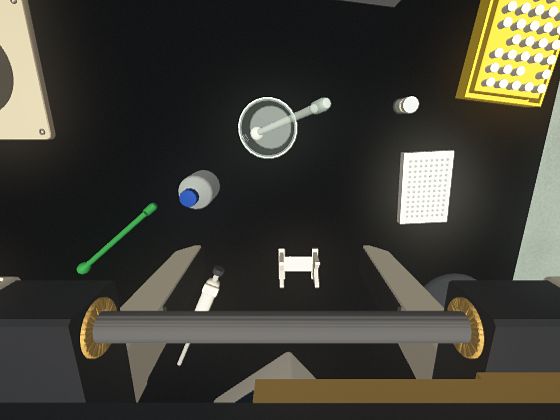

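View pics/m.png

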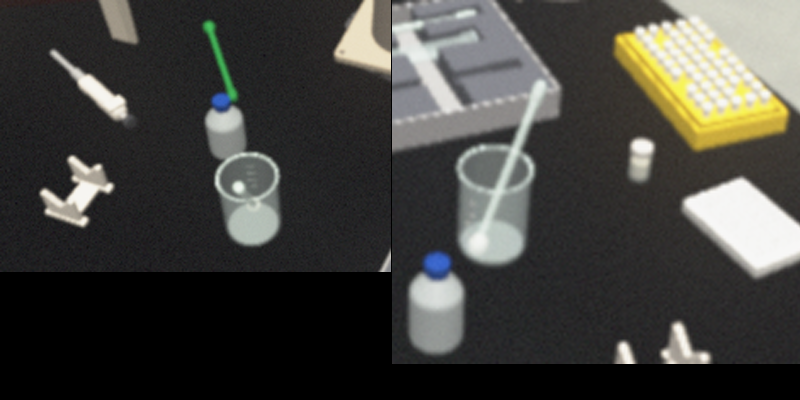

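The wrist view shows the beaker rim centred at about (268,127), the pestle from ball (257,133) to knob (322,104), and the rest cheeks at (282,268) and (316,268). I'll triangulate from here.

```bash
python3 - <<'E'
from h import *
import pickle;c,b,a=pickle.load(open('v1.pkl','rb'))
k=tri(c,(321,105),b,(345.8,186.5));o=tri(c,(257,133),b,(323.5,243.5));print(k,o,np.linalg.norm(k[0]-o[0]))
bk=[onz(c,(268,127),.11),onz(b,((458+38-392)/2.6+290,(169)/2.6+150),.11)];print('beaker rim',bk)
# pestle fit: ball at z~.02 , knob 186 away
print('ball z.02',onz(c,(257,133),.02),onz(b,(323.5,243.5),.02)); 
for z in(.16,.17,.18): print('knob',z,onz(c,(321,105),z),onz(b,(345.8,186.5),z))
# precise rest in wrist: white mask
im=c['img'];m=((im.min(2)>110)).astype(np.uint8);m[:, :265]=0;m[:,335:]=0;m[:240]=0;m[300:]=0
ys,xs=np.nonzero(m);print(xs.min(),xs.max(),ys.min(),ys.max())
for r in range(244,292,3):print(r,''.join('#' if v else '.' for v in m[r,270:330]))
E
```

```text
(array([ 0.54528279, -0.06308525,  0.16660532]), np.float64(0.0022729716468928426)) (array([ 0.45918927, -0.0998028 ,  0.01413399]), np.float64(0.004847439551890849)) 0.17890717800332556
beaker rim [array([ 0.47989403, -0.0876848 ,  0.11      ]), array([ 0.48049545, -0.09637382,  0.11      ])]
ball z.02 [ 0.4576008  -0.09832506  0.02      ] [ 0.45790639 -0.1068685   0.02      ]
knob 0.16 [ 0.54509733 -0.06218031  0.16      ] [ 0.55138271 -0.05567869  0.16      ]
knob 0.17 [ 0.54386732 -0.0627152   0.17      ] [ 0.54374745 -0.06756938  0.17      ]
knob 0.18 [ 0.54263731 -0.0632501   0.18      ] [ 0.53611219 -0.07946007  0.18      ]
278 319 248 287
244 ............................................................
247 ............................................................
250 ........#######...........................######............
253 ........#######...........................######............
256 ........#######....#################...##.######............
259 ........####################################.####...........
262 .........###################################.#####..........
265 .........##################################..####...........
268 .........##################################.####............
271 .........######..#######################.##.####............
274 .........######..........................##.####............
277 .........######..........................########...........
280 ..........####..............................#####...........
283 ..........####..............................#####...........
286 ..........####...............................####...........
289 ............................................................
```

```bash
python3 - <<'E'
from h import *
import pickle;c,b,a=pickle.load(open('v1.pkl','rb'))
from scipy.optimize import minimize
im=c['img'];m=(im.min(2)>110);m[:, :265]=0;m[:,335:]=0;m[:240]=0;m[300:]=0
m=m.astype(np.uint8)
def rend(x,y,th):
    out=np.zeros(m.shape,np.uint8);Rm=np.array([[np.cos(th),-np.sin(th)],[np.sin(th),np.cos(th)]])
    def fill(P):
        P=np.array(P,float);W=np.c_[P[:,:2]@Rm.T+[x,y],P[:,2]];cv2.fillConvexPoly(out,np.round(cv2.convexHull(np.float32(proj(c,W)))*16).astype(np.int32),1,shift=4)
    for cx in(-.032,.032):
        for (y0,y1,z0,z1) in [(-.0255,.0255,0,.03),(-.0255,-.02,0,.05),(.02,.0255,0,.05),(-.0255,-.01,0,.04),(.01,.0255,0,.04)]:
            fill([[cx+s*.004,yy,z] for s in(-1,1) for yy in(y0,y1) for z in(z0,z1)])
    fill([[s*.032,t*.015,z] for s in(-1,1) for t in(-1,1) for z in(0,.006)])
    return out
best=None
for th in np.radians(np.arange(-10,11,1.)):
  for x in np.arange(.52,.54,.001):
    for y in np.arange(-.355,-.325,.001):
      e=np.sum(rend(x,y,th)!=m)
      if best is None or e<best[0]:best=(e,x,y,np.degrees(th))
print(best,m.sum())
# pestle axis refine: bright pixels along line
for u in range(296,334,3): 
    col=im[90:125,u].astype(int).mean(1); bg=col.min(); w=np.clip(col-bg-40,0,None); print(u,90+(w*np.arange(35)).sum()/max(w.sum(),1),(w>0).sum(),end=' | ')
E
```

```text
(np.int64(135), np.float64(0.528), np.float64(-0.344), np.float64(1.0)) 871
296 118.72135479221716 13 | 299 114.25636523266023 9 | 302 112.79709591134888 9 | 305 111.49173553719008 9 | 308 109.93378186968839 10 | 311 108.04157667386609 12 | 314 107.18376068376068 13 | 317 106.21760722347629 14 | 320 104.61761182108626 15 | 323 103.56711942141472 15 | 326 103.16516894320633 13 | 329 102.96163400496826 9 | 332 90.0 0 |
```

Call:
play_rows([
  {"dx": 0.01, "dy": 0.005, "dz": 0, "twist": 6.7},
  {"dx": 0.02, "dy": 0.01, "dz": 0, "twist": 13.5},
  {"dx": 0.03, "dy": 0.015, "dz": 0.0, "twist": 20.2},
  {"dx": 0.04, "dy": 0.02, "dz": 0.0, "twist": 27},
  {"dx": 0.05, "dy": 0.025, "dz": 0.01, "twist": 33.7},
  {"dx": 0.06, "dy": 0.03, "dz": 0.02, "twist": 40.4},
  {"dx": 0.07, "dy": 0.035, "dz": 0.03, "twist": 47.2},
  {"dx": 0.08, "dy": 0.04, "dz": 0.04, "twist": 54},
  {"dx": 0.09, "dy": 0.044, "dz": 0.05, "twist": 60.7},
  {"dx": 0.0985, "dy": 0.044, "dz": 0.06, "twist": 67.4},
], fingers=0.6, newtons=5)

```text
t: 5.27
position: [0.5445, -0.0607, 0.279]
eef_rot: [-0.0, 0.981, 0.193, -0.0]
ft_force: [0.4, 0.6, -0.4]
width: 0.056
grip_force: 0.0
```

```bash
python3 - <<'E'
from h import *
read_camera('wrist');s=sense();print(s['position'],s['t'],np.degrees(np.arctan2(*Rq(s['eef_rot'])[[1,0],0])),s['joint_positions'])
c=shot('wrist','i.png');b=shot('side','j.png')
import pickle;pickle.dump([c,b],open('v2.pkl','wb'))
B=cv2.resize(b['img'][150:260,310:370],None,fx=5,fy=5,interpolation=2)
m=np.zeros((550,800,3),np.uint8);m[:,:300]=B;m[:375,300:800]=cv2.resize(c['img'],(500,375));cv2.imwrite('pics/n.png',m[:,:,::-1])
E
```

```text
[ 0.54340184 -0.05927388  0.27670527] 5.3167 21.7872568048434 [-2.03127117e-01 -3.03353317e-02  1.48842735e+00  8.98017882e-04
  1.68698797e+00  9.87515621e-01]
```

View pics/n.png

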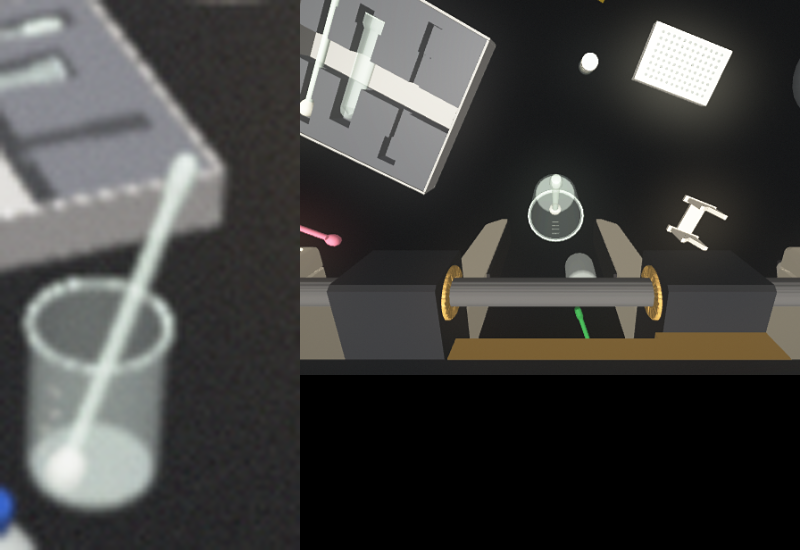

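The composite shows the pestle lying in the fingers' mid-plane, with the knob at wrist pixel (287,203) and side pixel (347,184). The ball is at (286,234) and (323,244).

```bash
python3 - <<'E'
from h import *
import pickle;c,b=pickle.load(open('v2.pkl','rb'))
K=tri(c,(286.7,203),b,(346.6,184.8));B=tri(c,(285.6,234),b,(323.2,243.6));print(K,B,np.linalg.norm(K[0]-B[0]))
d=K[0]-B[0];print(np.degrees(np.arctan2(d[1],d[0])),np.degrees(np.arccos(d[2]/np.linalg.norm(d))))
for z in(.17,.177): print(onz(c,(286.7,203),z))
s=sense();Rt=Rq(s['eef_rot'])
for z in (.17,.177): print('tool shift',Rt.T@(np.r_[onz(c,(286.7,203),z)[:2],z]-s['position']))
im=c['img']
for r in(196,200,204,208,212,216): 
    v=im[r,265:310].astype(int).mean(1);print(r,v.astype(int)[8:36])
E
```

```text
(array([ 0.54505875, -0.06482108,  0.17430374]), np.float64(0.00452759396148352)) (array([ 0.45794666, -0.10049675,  0.01530044]), np.float64(0.0047232577913977605)) 0.1847791058969107
22.270938439657986 30.62669664913081
[ 0.54217513 -0.06395567  0.17      ]
[ 0.54386716 -0.06317587  0.177     ]
tool shift [-0.00218007  0.00231356  0.10892284]
tool shift [-0.00032941  0.00224472  0.10191988]
196 [ 34  35  33  54  80  81  79  77  77 102 167 221 226 228 224 222 222 175
 101  79  81  69  46  35  34  37  36  37]
200 [146 177 193 189 190 189 181 174 226 246 245 245 245 246 245 245 245 244
 247 215 166 188 194 188 172 108  81  80]
204 [188 188 188 188 188 189 171 192 210 224 249 253 253 253 253 253 253 242
 220 209 180 188 188 187 188 188 188 189]
208 [189 188 189 189 188 189 189 184 192 210 229 229 231 234 232 230 228 228
 191 178 176 188 188 188 188 187 187 187]
212 [189 188 188 187 185 171 184 195 214 202 203 211 206 206 202 202 199 191
 211 200 186 184 184 185 186 187 187 186]
216 [254 246 241 237 235 211 195 178 177 177 201 210 212 212 210 205 194 167
 177 176 191 191 223 236 228 239 245 250]
```

Call:
play_rows([
  {"dx": 0, "dy": 0.002, "dz": 0.02, "twist": 0},
  {"dx": 0, "dy": 0.002, "dz": 0.04, "twist": 0},
  {"dx": 0, "dy": 0.002, "dz": 0.06, "twist": 0},
  {"dx": 0, "dy": 0.002, "dz": 0.08, "twist": 0},
  {"dx": 0, "dy": 0.002, "dz": 0.095, "twist": 0},
  {"dx": 0, "dy": 0.002, "dz": 0.11, "twist": 0},
  {"dx": 0, "dy": 0.002, "dz": 0.12, "twist": 0},
  {"dx": 0, "dy": 0.002, "dz": 0.12, "twist": 0},
  {"dx": 0, "dy": 0.002, "dz": 0.12, "twist": 0},
  {"dx": 0, "dy": 0.002, "dz": 0.12, "twist": 0},
], fingers=0.6, newtons=5)

```text
t: 6.25
position: [0.5456, -0.0637, 0.1612]
eef_rot: [0.0, 0.981, 0.196, 0.001]
ft_force: [-0.6, 0.3, 0.6]
width: 0.0556
grip_force: 0.0
```

Call:
play_rows([
  {"dx": 0, "dy": 0, "dz": 0, "twist": 0},
  {"dx": 0, "dy": 0, "dz": 0, "twist": 0},
  {"dx": 0, "dy": 0, "dz": 0, "twist": 0},
  {"dx": 0, "dy": 0, "dz": 0, "twist": 0},
  {"dx": 0, "dy": 0, "dz": 0, "twist": 0},
  {"dx": 0, "dy": 0, "dz": 0, "twist": 0},
  {"dx": 0, "dy": 0, "dz": 0, "twist": 0},
  {"dx": 0, "dy": 0, "dz": 0, "twist": 0},
  {"dx": 0, "dy": 0, "dz": 0, "twist": 0},
  {"dx": 0, "dy": 0, "dz": 0, "twist": 0},
], fingers=0.05, newtons=5)

```text
t: 7.08
position: [0.5448, -0.0633, 0.1597]
eef_rot: [-0.0, 0.981, 0.196, -0.0]
ft_force: [-0.4, -0.0, -0.1]
width: 0.005
grip_force: 0.0
```

```bash
python3 - <<'E'
from h import *
b=shot('side');a=shot('scene');c=shot('wrist')
B=cv2.resize(b['img'][140:260,300:380],(400,600),interpolation=2)
C=cv2.resize(c['img'][180:400,190:400],(400,420),interpolation=2)
m=np.zeros((600,800,3),np.uint8);m[:,:400]=B;m[:420,400:]=C;cv2.imwrite('pics/o.png',m[:,:,::-1])
s=sense();print(s['position'],s['width'],proj(b,s['position']),(proj(b,s['position'])-[300,140])*5)
E
```

```text
[ 0.54476049 -0.06331641  0.1597057 ] 0.004426317868531637 [[345.12194614 188.5862993 ]] [[225.60973072 242.93149649]]
```

View pics/o.png

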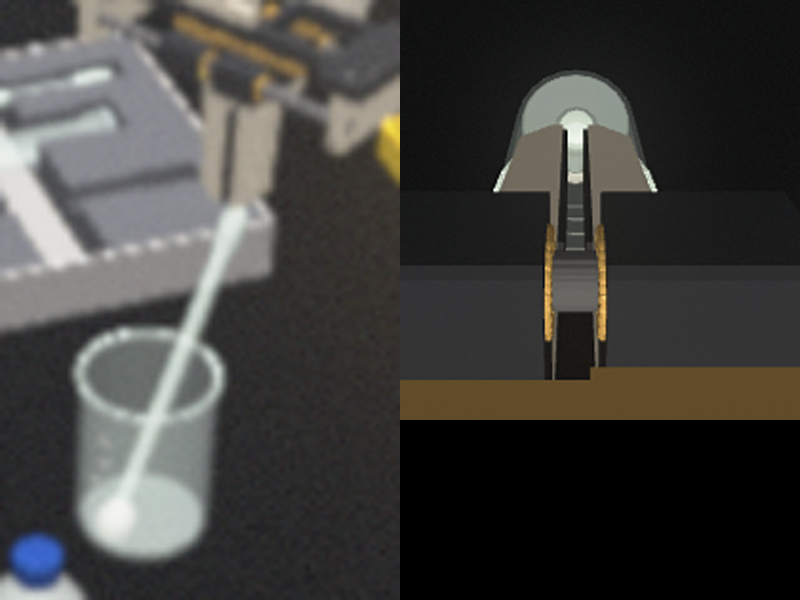

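```bash
python3 - <<'E'
from h import *
import pickle;c,b=pickle.load(open('v2.pkl','rb'))
for z in(.185,.204):print(proj(b,[[.55,0,z],[.65,0,z]])/.7)
s=sense();X=s['position']
for p,n in((b,'side'),(pickle.load(open('v1.pkl','rb'))[2],'scene')):
    print(n,proj(p,[X,X+[0,0,.02],X+[0,0,.04]]))
# wrist: where would TCP appear
c=shot('wrist');print(proj(c,[X,X+[0,0,.0188]]), (proj(c,[X,X+[0,0,.0188]])-[190,180])*400/210)
print(proj(c,[[.5445,-.064,.175]]),(proj(c,[[.5445,-.064,.175]])-[190,180])*400/210)
E
```

```text
[[480.27907794 242.16207548]
 [522.61701664 230.54328314]]
[[480.7625638  234.26470456]
 [523.4279348  222.7226333 ]]
side [[345.12194614 188.5862993 ]
 [345.56508187 182.79673803]
 [346.01607377 176.90453591]]
scene [[221.08013092 244.93508566]
 [220.14125402 238.78615497]
 [219.16682102 232.40435877]]
[[283.05351193 238.07596207]
 [283.14881479 248.76794579]] [[177.24478463 110.62088014]
 [177.42631388 130.98656341]]
[[283.93882774 247.3400866 ]] [[178.93110045 128.26683162]]
```

The fingertips show about 20 mm above the reported TCP, level with the knob's top, so the grip closed on nothing. I'll open, go lower and grip again; the width reading will tell knob (15 mm) from rod (10 mm).

Call:
play_rows([
  {"dx": 0, "dy": 0, "dz": 0, "twist": 0},
  {"dx": 0, "dy": 0, "dz": 0, "twist": 0},
  {"dx": 0, "dy": 0, "dz": 0, "twist": 0},
  {"dx": 0, "dy": 0, "dz": 0, "twist": 0},
  {"dx": 0, "dy": 0, "dz": 0.005, "twist": 0},
  {"dx": 0, "dy": 0, "dz": 0.01, "twist": 0},
  {"dx": 0, "dy": 0, "dz": 0.016, "twist": 0},
  {"dx": 0, "dy": 0, "dz": 0.022, "twist": 0},
  {"dx": 0, "dy": 0, "dz": 0.026, "twist": 0},
  {"dx": 0, "dy": 0, "dz": 0.026, "twist": 0},
], fingers=0.5, newtons=5)

```text
t: 8.12
position: [0.5438, -0.0631, 0.132]
eef_rot: [-0.001, 0.981, 0.196, -0.001]
ft_force: [0.2, -0.1, -0.9]
width: 0.0465
grip_force: 0.0
```

Call:
play_rows([
  {"dx": 0, "dy": 0, "dz": 0, "twist": 0},
  {"dx": 0, "dy": 0, "dz": 0, "twist": 0},
  {"dx": 0, "dy": 0, "dz": 0, "twist": 0},
  {"dx": 0, "dy": 0, "dz": 0, "twist": 0},
  {"dx": 0, "dy": 0, "dz": 0, "twist": 0},
  {"dx": 0, "dy": 0, "dz": 0, "twist": 0},
  {"dx": 0, "dy": 0, "dz": 0, "twist": 0},
  {"dx": 0, "dy": 0, "dz": 0, "twist": 0},
  {"dx": 0, "dy": 0, "dz": 0, "twist": 0},
  {"dx": 0, "dy": 0, "dz": 0, "twist": 0},
], fingers=0.05, newtons=6)

```text
t: 8.95
position: [0.5449, -0.0633, 0.1339]
eef_rot: [0.0, 0.981, 0.196, 0.0]
ft_force: [0.5, 0.5, 0.4]
width: 0.0147
grip_force: 6.0
```

```bash
python3 - <<'E'
from h import *
b=shot('side');c=shot('wrist')
B=cv2.resize(b['img'][140:260,300:380],(400,600),interpolation=2)
C=cv2.resize(c['img'][180:400,190:400],(400,420),interpolation=2)
m=np.zeros((600,800,3),np.uint8);m[:,:400]=B;m[:420,400:]=C;cv2.imwrite('pics/p.png',m[:,:,::-1])
s=sense();print(s['position'],s['width'],s['grip_force'])
E
```

```text
[ 0.5449573  -0.06330816  0.13391405] 0.014803677065687929 6.000452488660812
```

View pics/p.png

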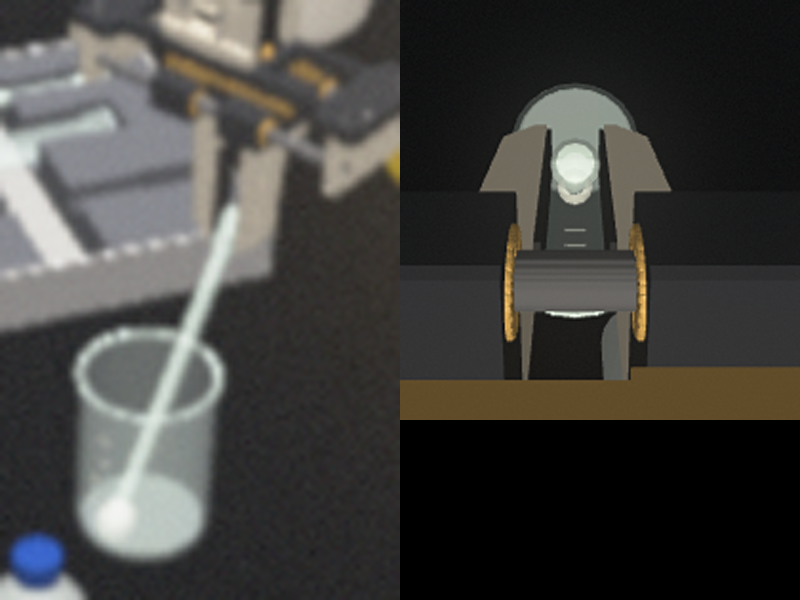

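Width 14.8 mm means the knob is held. Next I draw the pestle out along its own axis.

Call:
play_rows([
  {"dx": 0.003, "dy": 0, "dz": -0.005, "twist": 0},
  {"dx": 0.009, "dy": 0, "dz": -0.0156, "twist": 0},
  {"dx": 0.016, "dy": 0, "dz": -0.0277, "twist": 0},
  {"dx": 0.023, "dy": 0, "dz": -0.04, "twist": 0},
  {"dx": 0.03, "dy": 0, "dz": -0.052, "twist": 0},
  {"dx": 0.038, "dy": 0, "dz": -0.0658, "twist": 0},
  {"dx": 0.046, "dy": 0, "dz": -0.0797, "twist": 0},
  {"dx": 0.054, "dy": 0, "dz": -0.0935, "twist": 0},
  {"dx": 0.062, "dy": 0, "dz": -0.1074, "twist": 0},
  {"dx": 0.068, "dy": 0, "dz": -0.1178, "twist": 0},
], fingers=0.05, newtons=8)

```text
t: 9.88
position: [0.6082, -0.0369, 0.2529]
eef_rot: [0.0, 0.981, 0.196, 0.0]
ft_force: [0.1, 0.2, -0.6]
width: 0.0145
grip_force: 8.0
```

Call:
play_rows([
  {"dx": 0.004, "dy": 0, "dz": -0.01, "twist": 0},
  {"dx": 0.006, "dy": 0, "dz": -0.02, "twist": 0},
  {"dx": 0.006, "dy": 0, "dz": -0.035, "twist": 0},
  {"dx": 0.006, "dy": 0, "dz": -0.05, "twist": 0},
  {"dx": 0.006, "dy": 0, "dz": -0.065, "twist": 0},
  {"dx": 0.006, "dy": 0, "dz": -0.075, "twist": 0},
  {"dx": 0.006, "dy": 0, "dz": -0.075, "twist": 0},
  {"dx": 0.006, "dy": 0, "dz": -0.075, "twist": 0},
  {"dx": 0.006, "dy": 0, "dz": -0.075, "twist": 0},
  {"dx": 0.006, "dy": 0, "dz": -0.075, "twist": 0},
], fingers=0.05, newtons=8)

```text
t: 10.72
position: [0.6126, -0.0348, 0.325]
eef_rot: [-0.0, 0.981, 0.196, -0.001]
ft_force: [-0.3, -0.5, -1.1]
width: 0.0147
grip_force: 8.0
```

```bash
python3 - <<'E'
from h import *
b=shot('side');c=shot('wrist');a=shot('scene')
import pickle;pickle.dump([c,b,a],open('v3.pkl','wb'))
s=sense();print(s['position'],s['width'],s['grip_force'],s['ft_force'],s['joint_positions'])
for n in('pestle_ball','pestle_mid'):print(n,[spot(p,n) for p in (c,b,a)])
X=s['position'];ax=Rq(s['eef_rot'])[:,0]
for t in(0,15,30,45):
    t=np.radians(t);P=X+[0,0,.037]-.186*(ax*np.sin(t)+np.array([0,0,np.cos(t)]));print(np.degrees(t),P.round(3),[proj(p,P)[0].round() for p in(c,b,a)])
E
```

```text
[ 0.61273731 -0.03484649  0.3255519 ] 0.014894788638048563 7.999354004859924 [ 0.12187064  0.48608456 -0.84634942] [-1.40336781e-01  1.57934761e-01  1.20432847e+00  9.18272187e-06
  1.78085536e+00  1.03600055e+00]
pestle_ball [[(array([281.9, 266.3]), 0.9), (array([ 38.9, 283.4]), 0.81)], [(array([353.4, 146.5]), 0.76), (array([262.2, 331.3]), 0.71)], [(array([421. , 233.8]), 0.57), (array([210. , 212.8]), 0.55)]]
pestle_mid [[(array([281. , 269.1]), 0.9), (array([ 39.3, 279.1]), 0.64)], [(array([353.3, 148. ]), 0.82), (array([264.6, 326. ]), 0.77), (array([207.5, 186.3]), 0.65)], [(array([215. , 208.7]), 0.81), (array([433.6, 239.4]), 0.79), (array([349.3, 336.4]), 0.24)]]
0.0 [ 0.613 -0.035  0.177] [array([283., 191.]), array([361., 173.]), array([218., 271.])]
14.999999999999998 [ 0.568 -0.053  0.183] [array([283., 232.]), array([351., 178.]), array([219., 248.])]
29.999999999999996 [ 0.527 -0.071  0.202] [array([283., 273.]), array([342., 179.]), array([220., 224.])]
45.0 [ 0.491 -0.085  0.231] [array([283., 317.]), array([334., 176.]), array([219., 199.])]
```

```bash
python3 - <<'E'
from h import *
import pickle;c,b,a=pickle.load(open('v3.pkl','rb'))
g=c['img'].mean(2).astype(int)
print('wrist col283',[(r,g[r,280:287].mean().astype(int), (g[r,250:316]>150).sum()) for r in range(180,320,6)])
B=cv2.resize(b['img'][100:200,310:390],(480,600),interpolation=2)
m=np.zeros((600,800,3),np.uint8);m[:,:480]=B;m[:400,480:800]=cv2.resize(c['img'][180:340,220:348],(320,400),interpolation=2);cv2.imwrite('pics/q.png',m[:,:,::-1])
E
```

```text
wrist col283 [(180, np.int64(24), np.int64(0)), (186, np.int64(25), np.int64(0)), (192, np.int64(25), np.int64(0)), (198, np.int64(26), np.int64(0)), (204, np.int64(27), np.int64(0)), (210, np.int64(29), np.int64(0)), (216, np.int64(31), np.int64(0)), (222, np.int64(33), np.int64(0)), (228, np.int64(70), np.int64(0)), (234, np.int64(178), np.int64(25)), (240, np.int64(178), np.int64(35)), (246, np.int64(178), np.int64(30)), (252, np.int64(218), np.int64(24)), (258, np.int64(236), np.int64(24)), (264, np.int64(247), np.int64(21)), (270, np.int64(246), np.int64(24)), (276, np.int64(218), np.int64(17)), (282, np.int64(180), np.int64(13)), (288, np.int64(140), np.int64(2)), (294, np.int64(77), np.int64(10)), (300, np.int64(37), np.int64(0)), (306, np.int64(39), np.int64(0)), (312, np.int64(63), np.int64(1)), (318, np.int64(89), np.int64(0))]
```

View pics/q.png

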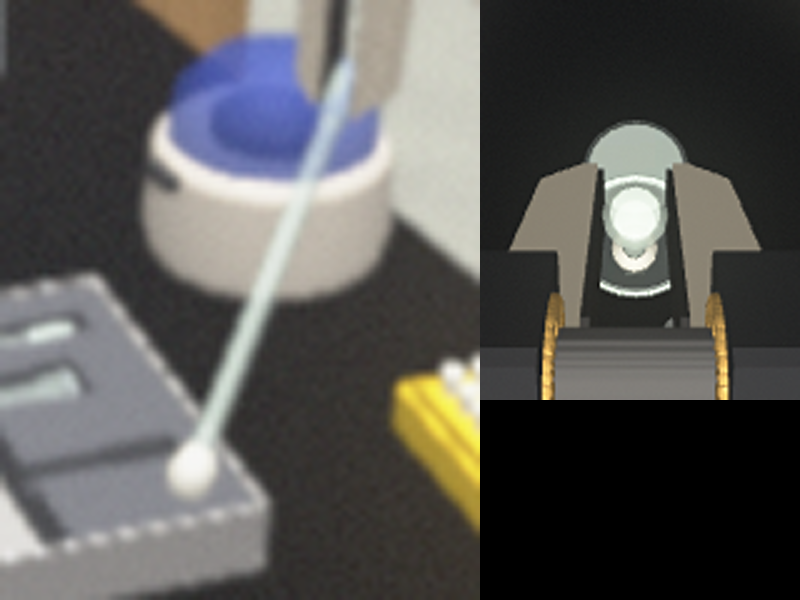

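The pestle is out and clear, still tilted about 30° with the ball at side pixel (342,178). Before going to the rest I'll check its pose in all three cameras, and whether the reported TCP is biased in z.

```bash
cat > fit.py <<'E'
from h import *
def restmask(p,box):
    im=p['img'];m=(im.min(2)>95);k=np.zeros_like(m);x0,x1,y0,y1=box;k[y0:y1,x0:x1]=1;return (m&k).astype(np.uint8)
def rend(p,shape,x,y,th):
    out=np.zeros(shape,np.uint8);Rm=np.array([[np.cos(th),-np.sin(th)],[np.sin(th),np.cos(th)]])
    def fill(P):
        P=np.array(P,float);W=np.c_[P[:,:2]@Rm.T+[x,y],P[:,2]];cv2.fillConvexPoly(out,np.round(cv2.convexHull(np.float32(proj(p,W)))*16).astype(np.int32),1,shift=4)
    for cx in(-.032,.032):
        fill([[cx+s*.004,yy,z] for s in(-1,1) for yy,z in((-.0255,0),(.0255,0),(.0255,.03),(-.0255,.03))])
        for g in(-1,1): fill([[cx+s*.004,g*yy,z] for s in(-1,1) for yy,z in((0,.0),(0,.03),(.02,.05),(.0255,.05),(.0255,0))])
    fill([[s*.032,t*.015,z] for s in(-1,1) for t in(-1,1) for z in(0,.006)])
    return out
def fit(p,m,x0,y0,ths=range(-6,9,1)):
    best=None
    for st,rg in((.002,.02),(.0005,.002)):
        if best: x0,y0=best[1:3];ths=[best[3]-.5,best[3],best[3]+.5]
        for th in ths:
            for x in np.arange(x0-rg,x0+rg+1e-9,st):
                for y in np.arange(y0-rg,y0+rg+1e-9,st):
                    e=np.sum(rend(p,m.shape,x,y,np.radians(th))!=m)
                    if best is None or e<best[0]:best=(e,x,y,th)
    return best
E
python3 - <<'E'
from fit import *
import pickle;c,b,a=pickle.load(open('v1.pkl','rb'))
print('scene',fit(a,restmask(a,(95,160,215,270)),.53,-.345))
print('side',fit(b,restmask(b,(365,420,270,315)),.53,-.345))
M0=c['M'].copy();m=restmask(c,(265,335,240,300))
for dz in(0,.01,.02,.03):
    c['M']=M0.copy();c['M'][2,3]+=dz;print(dz,fit(c,m,.53,-.345))
E
```

```text
scene (np.int64(95), np.float64(0.5314999999999999), np.float64(-0.345), -2)
side (np.int64(77), np.float64(0.5289999999999999), np.float64(-0.349), 0)
0 (np.int64(122), np.float64(0.5279999999999998), np.float64(-0.3445), 1)
0.01 (np.int64(105), np.float64(0.5289999999999999), np.float64(-0.349), 0.5)
0.02 (np.int64(115), np.float64(0.5299999999999998), np.float64(-0.354), 0.5)
0.03 (np.int64(137), np.float64(0.5309999999999997), np.float64(-0.3595), 0.5)
```

Call:
play_rows([
  {"dx": -0.003, "dy": 0.005, "dz": 0, "twist": 0.5},
  {"dx": -0.01, "dy": 0.015, "dz": 0, "twist": 2},
  {"dx": -0.02, "dy": 0.031, "dz": 0, "twist": 4.5},
  {"dx": -0.033, "dy": 0.051, "dz": 0, "twist": 7.5},
  {"dx": -0.048, "dy": 0.075, "dz": 0, "twist": 10.5},
  {"dx": -0.064, "dy": 0.1, "dz": 0, "twist": 13.5},
  {"dx": -0.08, "dy": 0.125, "dz": 0, "twist": 16.5},
  {"dx": -0.096, "dy": 0.15, "dz": 0, "twist": 19},
  {"dx": -0.112, "dy": 0.175, "dz": 0, "twist": 21},
  {"dx": -0.128, "dy": 0.2, "dz": 0, "twist": 22.6},
], fingers=0.05, newtons=10)

```text
t: 12.0
position: [0.5707, -0.2712, 0.3267]
eef_rot: [0.0, 1.0, -0.002, 0.0]
ft_force: [0.1, 0.4, -0.2]
width: 0.0147
grip_force: 10.0
```

Call:
play_rows([
  {"dx": -0.003, "dy": 0.018, "dz": 0, "twist": 0},
  {"dx": -0.006, "dy": 0.034, "dz": 0, "twist": 0},
  {"dx": -0.009, "dy": 0.048, "dz": 0.0, "twist": 0},
  {"dx": -0.011, "dy": 0.06, "dz": 0.01, "twist": 0},
  {"dx": -0.012, "dy": 0.069, "dz": 0.025, "twist": 0},
  {"dx": -0.012, "dy": 0.075, "dz": 0.045, "twist": 0},
  {"dx": -0.012, "dy": 0.077, "dz": 0.065, "twist": 0},
  {"dx": -0.012, "dy": 0.077, "dz": 0.085, "twist": 0},
  {"dx": -0.012, "dy": 0.077, "dz": 0.1, "twist": 0},
  {"dx": -0.012, "dy": 0.077, "dz": 0.1, "twist": 0},
], fingers=0.05, newtons=10)

```text
t: 12.83
position: [0.558, -0.3442, 0.221]
eef_rot: [-0.002, 1.0, 0.0, -0.003]
ft_force: [-1.0, 0.6, -1.4]
width: 0.015
grip_force: 10.0
```

```bash
cat > tilt.py <<'E'
# measure tilt & position: fit ball/rod in side+scene by bright blob on ray of model
from h import *
import sys,pickle
b=shot('side');a=shot('scene');c=shot('wrist');pickle.dump([c,b,a],open('v4.pkl','wb'))
s=sense();X=s['position'];Rm=Rq(s['eef_rot']);ax=Rm[:,0];off=.041
print(X,s['width'],s['ft_force'],np.degrees(np.arctan2(ax[1],ax[0])))
best=[]
for p,nm in((b,'side'),(a,'scene')):
    g=cv2.GaussianBlur(p['img'].min(2).astype(np.float32),(0,0),.7);r=[]
    for t in np.arange(0,95,2.5):
        q=np.radians(t);ay=ax*np.sin(q)+np.array([0,0,np.cos(q)]);K=X+[0,0,off]
        P=proj(p,[K-ay*k for k in np.linspace(.05,.19,30)]);v=cv2.remap(g,np.float32(P[:,:1]),np.float32(P[:,1:]),1).ravel()
        d=P[-1]-P[0];n=np.array([-d[1],d[0]])/np.linalg.norm(d)
        w=[cv2.remap(g,np.float32(P[:,:1]+e*n[0]),np.float32(P[:,1:]+e*n[1]),1).ravel() for e in(-7,7)]
        r.append((round(float(np.mean(v)-.5*np.mean(w)),0),t))
    print(nm,sorted(r)[::-1][:4])
E
python3 tilt.py; python3 - <<'E'
from h import *
import pickle;c,b,a=pickle.load(open('v4.pkl','rb'))
s=sense();X=s['position']
for t in(25,30,35):
    q=np.radians(t);P=X+[0,0,.041]-.186*np.array([np.sin(q),0,np.cos(q)]);print(t,P.round(3),proj(b,P).round(1),proj(a,P).round(1))
print(spotter.spot_in('pestle_ball',b)[:3],[ (np.array(r['xy'])*[560,420],r['score']) for r in spotter.spot_in('pestle_ball',a)[:3]])
E
```

```text
[ 0.56005299 -0.3456273   0.22723826] 0.014301762651169456 [ 0.81529561 -0.41595386 -0.59518559] 0.02757276736332626
side [(168.0, np.float64(32.5)), (168.0, np.float64(30.0)), (121.0, np.float64(27.5)), (114.0, np.float64(35.0))]
scene [(117.0, np.float64(32.5)), (105.0, np.float64(30.0)), (63.0, np.float64(47.5)), (61.0, np.float64(45.0))]
25 [ 0.481 -0.346  0.1  ] [[379.3 275.8]] [[127.7 206.6]]
30 [ 0.467 -0.346  0.107] [[374.6 275.4]] [[130.4 200.3]]
35 [ 0.453 -0.346  0.116] [[370.1 274.6]] [[132.8 193.9]]
[{'xy': [0.4663, 0.7895], 'score': 0.84}, {'xy': [0.6989, 0.5936], 'score': 0.62}, {'xy': [0.3645, 0.4379], 'score': 0.61}] [(array([423.192, 235.116]), 0.82), (array([111.608, 191.1  ]), 0.66), (array([210.392, 168.714]), 0.58)]
```

Call:
play_rows([
  {"dx": -0.001, "dy": 0.001, "dz": 0.01, "twist": 0},
  {"dx": -0.001, "dy": 0.001, "dz": 0.022, "twist": 0},
  {"dx": -0.001, "dy": 0.001, "dz": 0.036, "twist": 0},
  {"dx": -0.001, "dy": 0.001, "dz": 0.05, "twist": 0},
  {"dx": -0.001, "dy": 0.001, "dz": 0.064, "twist": 0},
  {"dx": -0.001, "dy": 0.001, "dz": 0.075, "twist": 0},
  {"dx": -0.001, "dy": 0.001, "dz": 0.082, "twist": 0},
  {"dx": -0.001, "dy": 0.001, "dz": 0.085, "twist": 0},
  {"dx": -0.001, "dy": 0.001, "dz": 0.085, "twist": 0},
  {"dx": -0.001, "dy": 0.001, "dz": 0.085, "twist": 0},
], fingers=0.05, newtons=8)

```text
t: 13.92
position: [0.559, -0.3469, 0.142]
eef_rot: [0.0, 1.0, 0.0, 0.0]
ft_force: [-0.5, -0.2, -1.2]
width: 0.015
grip_force: 8.0
```

Now the pivot, with a lighter grip so the rod can turn in the pads. First half:

Call:
play_rows([
  {"dx": 0.006, "dy": 0, "dz": 0, "twist": 0},
  {"dx": 0.012, "dy": 0, "dz": 0, "twist": 0},
  {"dx": 0.018, "dy": 0, "dz": 0.004, "twist": 0},
  {"dx": 0.024, "dy": 0, "dz": 0.01, "twist": 0},
  {"dx": 0.03, "dy": 0, "dz": 0.017, "twist": 0},
  {"dx": 0.035, "dy": 0, "dz": 0.023, "twist": 0},
  {"dx": 0.04, "dy": 0, "dz": 0.031, "twist": 0},
  {"dx": 0.045, "dy": 0, "dz": 0.039, "twist": 0},
  {"dx": 0.05, "dy": 0, "dz": 0.0475, "twist": 0},
  {"dx": 0.05, "dy": 0, "dz": 0.0475, "twist": 0},
], fingers=0.05, newtons=5)

```text
t: 14.75
position: [0.6083, -0.3457, 0.0908]
eef_rot: [-0.001, 1.0, 0.0, -0.001]
ft_force: [-0.6, -0.0, -0.9]
width: 0.0148
grip_force: 5.0
```

```bash
python3 tilt.py
```

```text
[ 0.60858614 -0.3466644   0.09373902] 0.01480935301326132 [-0.32124219  0.67295461 -0.40748269] -0.00011950551445739113
side [(174.0, np.float64(50.0)), (168.0, np.float64(47.5)), (147.0, np.float64(52.5)), (132.0, np.float64(45.0))]
scene [(139.0, np.float64(50.0)), (114.0, np.float64(47.5)), (107.0, np.float64(22.5)), (107.0, np.float64(20.0))]
```

Call:
play_rows([
  {"dx": 0.004, "dy": 0, "dz": 0.008, "twist": 0},
  {"dx": 0.008, "dy": 0, "dz": 0.016, "twist": 0},
  {"dx": 0.0115, "dy": 0, "dz": 0.0245, "twist": 0},
  {"dx": 0.014, "dy": 0, "dz": 0.033, "twist": 0},
  {"dx": 0.0165, "dy": 0, "dz": 0.0415, "twist": 0},
  {"dx": 0.0185, "dy": 0, "dz": 0.0495, "twist": 0},
  {"dx": 0.02, "dy": 0, "dz": 0.0575, "twist": 0},
  {"dx": 0.0215, "dy": 0, "dz": 0.066, "twist": 0},
  {"dx": 0.023, "dy": 0, "dz": 0.074, "twist": 0},
  {"dx": 0.023, "dy": 0, "dz": 0.078, "twist": 0},
], fingers=0.05, newtons=5)

```text
t: 15.73
position: [0.6314, -0.3462, 0.0142]
eef_rot: [-0.0, 1.0, 0.0, -0.001]
ft_force: [0.9, 0.4, -0.9]
width: 0.0147
grip_force: 5.0
```

```bash
python3 tilt.py
```

```text
[ 0.6312507  -0.34652026  0.01537187] 0.014298620518209635 [-0.58000437  0.15816792 -0.21435184] -0.002479172567537388
side [(175.0, np.float64(82.5)), (173.0, np.float64(80.0)), (140.0, np.float64(77.5)), (137.0, np.float64(85.0))]
scene [(128.0, np.float64(60.0)), (114.0, np.float64(62.5)), (108.0, np.float64(82.5)), (105.0, np.float64(57.5))]
```

Call:
play_rows([
  {"dx": 0, "dy": 0, "dz": 0.002, "twist": 0},
  {"dx": 0, "dy": 0, "dz": 0.004, "twist": 0},
  {"dx": 0, "dy": 0, "dz": 0.006, "twist": 0},
  {"dx": 0, "dy": 0, "dz": 0.008, "twist": 0},
  {"dx": 0, "dy": 0, "dz": 0.01, "twist": 0},
  {"dx": 0, "dy": 0, "dz": 0.0115, "twist": 0},
  {"dx": 0, "dy": 0, "dz": 0.013, "twist": 0},
  {"dx": 0, "dy": 0, "dz": 0.014, "twist": 0},
  {"dx": 0, "dy": 0, "dz": 0.014, "twist": 0},
  {"dx": 0, "dy": 0, "dz": 0.014, "twist": 0},
], fingers=0.05, newtons=4)

```text
t: 16.72
position: [0.6316, -0.3467, 0.0019]
eef_rot: [-0.0, 1.0, 0.0, -0.0]
ft_force: [-0.2, -0.1, 0.4]
width: 0.0147
grip_force: 4.0
```

```bash
sed -i 's/arange(0,95,2.5)/arange(0,100,1.)/' tilt.py; python3 tilt.py
```

```text
[ 0.63165044 -0.34672945  0.00204541] 0.014987165655134143 [-1.18159867 -0.18171344 -0.11034647] 0.0015236220683903523
side [(176.0, np.float64(87.0)), (174.0, np.float64(88.0)), (172.0, np.float64(86.0)), (165.0, np.float64(89.0))]
scene [(119.0, np.float64(87.0)), (117.0, np.float64(88.0)), (116.0, np.float64(64.0)), (115.0, np.float64(63.0))]
```

Call:
play_rows([
  {"dx": 0, "dy": 0, "dz": 0.001, "twist": 0},
  {"dx": 0, "dy": 0, "dz": 0.002, "twist": 0},
  {"dx": 0, "dy": 0, "dz": 0.003, "twist": 0},
  {"dx": 0, "dy": 0, "dz": 0.004, "twist": 0},
  {"dx": 0, "dy": 0, "dz": 0.0045, "twist": 0},
  {"dx": 0, "dy": 0, "dz": 0.005, "twist": 0},
  {"dx": 0, "dy": 0, "dz": 0.005, "twist": 0},
  {"dx": 0, "dy": 0, "dz": 0.005, "twist": 0},
  {"dx": 0, "dy": 0, "dz": 0.005, "twist": 0},
  {"dx": 0, "dy": 0, "dz": 0.005, "twist": 0},
], fingers=0.05, newtons=4)

```text
t: 17.7
position: [0.6318, -0.3467, -0.0029]
eef_rot: [0.0, 1.0, -0.0, -0.0]
ft_force: [0.2, 0.3, -0.0]
width: 0.0147
grip_force: 4.0
```

```bash
python3 tilt.py
```

```text
[ 0.63178048 -0.34676395 -0.00293642] 0.014716715561325347 [-0.25995458 -0.11152332  1.11431392] -0.0010276468734536025
side [(175.0, np.float64(89.0)), (174.0, np.float64(90.0)), (171.0, np.float64(88.0)), (166.0, np.float64(91.0))]
scene [(124.0, np.float64(89.0)), (123.0, np.float64(90.0)), (119.0, np.float64(88.0)), (116.0, np.float64(91.0))]
```

Call:
play_rows([
  {"dx": 0, "dy": 0, "dz": 0.0005, "twist": 0},
  {"dx": 0, "dy": 0, "dz": 0.001, "twist": 0},
  {"dx": 0, "dy": 0, "dz": 0.0015, "twist": 0},
  {"dx": 0, "dy": 0, "dz": 0.002, "twist": 0},
  {"dx": 0, "dy": 0, "dz": 0.002, "twist": 0},
  {"dx": 0, "dy": 0, "dz": 0.002, "twist": 0},
  {"dx": 0, "dy": 0, "dz": 0.002, "twist": 0},
  {"dx": 0, "dy": 0, "dz": 0.002, "twist": 0},
  {"dx": 0, "dy": 0, "dz": 0.002, "twist": 0},
  {"dx": 0, "dy": 0, "dz": 0.002, "twist": 0},
], fingers=0.05, newtons=3)

```text
t: 18.68
position: [0.6318, -0.3467, -0.005]
eef_rot: [-0.0, 1.0, 0.0, -0.0]
ft_force: [0.0, -0.2, -0.7]
width: 0.015
grip_force: 3.0
```

```bash
python3 tilt.py; python3 -c "
from h import *
print([np.round(sense()['ft_force'],2) for i in range(3)])"
```

```text
[ 0.63177203 -0.34670969 -0.00495699] 0.014730707493872123 [-0.86408575  0.57827822 -0.26049353] -0.002217042716344758
side [(175.0, np.float64(90.0)), (173.0, np.float64(91.0)), (171.0, np.float64(89.0)), (164.0, np.float64(92.0))]
scene [(126.0, np.float64(90.0)), (125.0, np.float64(91.0)), (121.0, np.float64(89.0)), (117.0, np.float64(92.0))]
[array([-0.86,  0.58, -0.26]), array([-0.86,  0.58, -0.26]), array([-0.86,  0.58, -0.26])]
```

Call:
play_rows([
  {"dx": 0, "dy": 0, "dz": 0.0005, "twist": 0},
  {"dx": 0, "dy": 0, "dz": 0.001, "twist": 0},
  {"dx": 0, "dy": 0, "dz": 0.0015, "twist": 0},
  {"dx": 0, "dy": 0, "dz": 0.002, "twist": 0},
  {"dx": 0, "dy": 0, "dz": 0.002, "twist": 0},
  {"dx": 0, "dy": 0, "dz": 0.002, "twist": 0},
  {"dx": 0, "dy": 0, "dz": 0.002, "twist": 0},
  {"dx": 0, "dy": 0, "dz": 0.002, "twist": 0},
  {"dx": 0, "dy": 0, "dz": 0.002, "twist": 0},
  {"dx": 0, "dy": 0, "dz": 0.002, "twist": 0},
], fingers=0.05, newtons=3)

```text
t: 19.67
position: [0.6318, -0.3467, -0.0069]
eef_rot: [0.0, 1.0, 0.0, 0.0]
ft_force: [0.3, -0.4, -0.7]
width: 0.0146
grip_force: 3.0
```

```bash
python3 tilt.py
```

```text
[ 0.6317797  -0.34672118 -0.006935  ] 0.014803028267455897 [0.89926118 0.46526439 0.36863707] 0.00027679146288524107
side [(174.0, np.float64(92.0)), (172.0, np.float64(91.0)), (170.0, np.float64(93.0)), (164.0, np.float64(90.0))]
scene [(129.0, np.float64(92.0)), (128.0, np.float64(91.0)), (122.0, np.float64(93.0)), (122.0, np.float64(90.0))]
```

```bash
cat > rod.py <<'E'
from h import *
import pickle,sys
from scipy.optimize import minimize
c,b,a=pickle.load(open('v4.pkl','rb'))
# rod: world points x from .452..(.60); y=y0+..., z ends; maximize brightness contrast in side & scene jointly
def cost(v,dbg=0):
    y1,y2,z1,z2=v;t=np.linspace(0,1,60);x1,x2=.475,.60
    P=np.c_[x1+(x2-x1)*t,y1+(y2-y1)*t,z1+(z2-z1)*t];o=0
    for p in(a,b):
        g=p['g'];U=proj(p,P);d=U[-1]-U[0];n=np.array([-d[1],d[0]])/np.linalg.norm(d)
        f=lambda e:cv2.remap(g,np.float32(U[:,:1]+e*n[0]),np.float32(U[:,1:]+e*n[1]),1).ravel()
        o-=np.mean(np.clip(f(0),0,220)-.5*np.clip(f(-4.5),0,220)-.5*np.clip(f(4.5),0,220))
    return o
for p in(a,b): p['g']=cv2.GaussianBlur(p['img'].min(2).astype(np.float32),(0,0),1.)
best=None
for z in(.03,.04,.05):
  for y in(-.352,-.346,-.34):
    r=minimize(cost,[y,y,z,z],method='Nelder-Mead',options=dict(initial_simplex=np.array([[y,y,z,z]]+[[y,y,z,z]+.004*np.eye(4)[i] for i in range(4)])))
    if best is None or r.fun<best.fun:best=r
print('y(.475),y(.60),z(.475),z(.60)',best.x.round(4),best.fun)
E
python3 rod.py
```

```text
y(.475),y(.60),z(.475),z(.60) [-0.3444 -0.3535  0.0378  0.0442] -131.72926330566406
```

```bash
python3 - <<'E'
from h import *
f=[]
for i in range(10): read_camera('wrist');f.append(sense()['ft_force'])
print(np.mean(f,0),np.std(f,0)/3)
E
```

```text
[0.26179312 0.1709861  0.13170476] [0.18015031 0.11590046 0.20098705]
```

Call:
play_rows([
  {"dx": 0, "dy": 0, "dz": 0.0005, "twist": 0},
  {"dx": 0, "dy": 0, "dz": 0.001, "twist": 0},
  {"dx": 0, "dy": 0, "dz": 0.0015, "twist": 0},
  {"dx": 0, "dy": 0, "dz": 0.002, "twist": 0},
  {"dx": 0, "dy": 0, "dz": 0.002, "twist": 0},
  {"dx": 0, "dy": 0, "dz": 0.002, "twist": 0},
  {"dx": 0, "dy": 0, "dz": 0.002, "twist": 0},
  {"dx": 0, "dy": 0, "dz": 0.002, "twist": 0},
  {"dx": 0, "dy": 0, "dz": 0.002, "twist": 0},
  {"dx": 0, "dy": 0, "dz": 0.002, "twist": 0},
], fingers=0.05, newtons=3)

```text
t: 21.15
position: [0.6318, -0.3467, -0.0089]
eef_rot: [0.0, 1.0, 0.0, 0.0]
ft_force: [0.2, 0.3, 1.3]
width: 0.015
grip_force: 3.0
```

```bash
cp v4.pkl v4old.pkl; python3 tilt.py; python3 rod.py; python3 - <<'E'
from h import *
import pickle
f=[]
for i in range(8): read_camera('wrist');f.append(sense()['ft_force'])
print(np.mean(f,0),np.std(f,0)/3)
o=pickle.load(open('v4old.pkl','rb'));n=pickle.load(open('v4.pkl','rb'))
for i,box in((1,(345,235,110,90)),(2,(100,180,60,95))):
    x,y,w,h=box
    A,B=[cv2.GaussianBlur(q[i]['img'][y:y+h,x:x+w].astype(np.float32).mean(2),(0,0),1) for q in(o,n)]
    d=np.abs(A-B);print(i,d.max(),[ (x+xx,y+yy) for yy,xx in np.argwhere(d>25)][:12],(d>25).sum())
E
```

```text
[ 0.63181098 -0.34674506 -0.00892138] 0.014834893939643181 [-0.13421144  1.27275203  0.13454872] -0.0008429933021304039
side [(173.0, np.float64(94.0)), (173.0, np.float64(93.0)), (166.0, np.float64(95.0)), (166.0, np.float64(92.0))]
scene [(132.0, np.float64(93.0)), (129.0, np.float64(94.0)), (129.0, np.float64(92.0)), (119.0, np.float64(95.0))]
y(.475),y(.60),z(.475),z(.60) [-0.3441 -0.3533  0.0406  0.0426] -133.91091918945312
[-0.02871468 -0.05064211  0.68351086] [0.12762258 0.16367904 0.14398171]
1 58.181015 [(np.int64(429), np.int64(235)), (np.int64(430), np.int64(235)), (np.int64(431), np.int64(235)), (np.int64(429), np.int64(236)), (np.int64(430), np.int64(236)), (np.int64(431), np.int64(236)), (np.int64(414), np.int64(237)), (np.int64(415), np.int64(237)), (np.int64(414), np.int64(238)), (np.int64(415), np.int64(238)), (np.int64(416), np.int64(238)), (np.int64(415), np.int64(239))] 123
2 56.40033 [(np.int64(142), np.int64(206)), (np.int64(143), np.int64(206)), (np.int64(144), np.int64(206)), (np.int64(140), np.int64(207)), (np.int64(141), np.int64(207)), (np.int64(142), np.int64(207)), (np.int64(143), np.int64(207)), (np.int64(144), np.int64(207)), (np.int64(145), np.int64(207)), (np.int64(146), np.int64(207)), (np.int64(139), np.int64(208)), (np.int64(140), np.int64(208))] 93
```

Call:
play_rows([
  {"dx": 0, "dy": 0, "dz": 0.0005, "twist": 0},
  {"dx": 0, "dy": 0, "dz": 0.001, "twist": 0},
  {"dx": 0, "dy": 0, "dz": 0.0015, "twist": 0},
  {"dx": 0, "dy": 0, "dz": 0.002, "twist": 0},
  {"dx": 0, "dy": 0, "dz": 0.0025, "twist": 0},
  {"dx": 0, "dy": 0, "dz": 0.003, "twist": 0},
  {"dx": 0, "dy": 0, "dz": 0.003, "twist": 0},
  {"dx": 0, "dy": 0, "dz": 0.003, "twist": 0},
  {"dx": 0, "dy": 0, "dz": 0.003, "twist": 0},
  {"dx": 0, "dy": 0, "dz": 0.003, "twist": 0},
], fingers=0.05, newtons=3)

```text
t: 22.53
position: [0.6318, -0.3467, -0.012]
eef_rot: [-0.0, 1.0, -0.0, -0.0]
ft_force: [0.2, -0.0, 0.1]
width: 0.0148
grip_force: 3.0
```

```bash
cp v4.pkl v4old.pkl; python3 tilt.py; python3 rod.py; python3 - <<'E'
from h import *
f=[]
for i in range(6): read_camera('wrist');f.append(sense()['ft_force'])
print(np.mean(f,0),np.std(f,0)/3)
E
```

```text
[ 0.63174089 -0.34668412 -0.01197847] 0.014587064457753558 [-0.6088401   0.56792302  0.48223102] -0.003388221317046383
side [(172.0, np.float64(96.0)), (168.0, np.float64(97.0)), (168.0, np.float64(95.0)), (158.0, np.float64(94.0))]
scene [(135.0, np.float64(95.0)), (134.0, np.float64(96.0)), (129.0, np.float64(94.0)), (128.0, np.float64(97.0))]
y(.475),y(.60),z(.475),z(.60) [-0.3441 -0.3518  0.045   0.0393] -140.80801391601562
[0.00424941 0.06242606 0.39639187] [0.14076397 0.15997602 0.12948284]
```

The contact point moved to the right cheek: the tilt rate doubled below z = -0.005, so the rod was seated there and I have since pressed past it. I'll back up 6.5 mm slowly.

Call:
play_rows([
  {"dx": 0, "dy": 0, "dz": -0.001, "twist": 0},
  {"dx": 0, "dy": 0, "dz": -0.002, "twist": 0},
  {"dx": 0, "dy": 0, "dz": -0.003, "twist": 0},
  {"dx": 0, "dy": 0, "dz": -0.004, "twist": 0},
  {"dx": 0, "dy": 0, "dz": -0.005, "twist": 0},
  {"dx": 0, "dy": 0, "dz": -0.0058, "twist": 0},
  {"dx": 0, "dy": 0, "dz": -0.0065, "twist": 0},
  {"dx": 0, "dy": 0, "dz": -0.0065, "twist": 0},
  {"dx": 0, "dy": 0, "dz": -0.0065, "twist": 0},
  {"dx": 0, "dy": 0, "dz": -0.0065, "twist": 0},
], fingers=0.05, newtons=3)

```text
t: 23.82
position: [0.6318, -0.3467, -0.0055]
eef_rot: [0.0, 1.0, -0.0, 0.0]
ft_force: [-0.3, 0.5, -1.1]
width: 0.0149
grip_force: 3.0
```

```bash
python3 tilt.py; python3 rod.py
```

```text
[ 0.63181694 -0.34674828 -0.00546123] 0.015013392630795984 [ 0.29069652  0.53448871 -1.10371305] 0.000223289520440232
side [(174.0, np.float64(91.0)), (174.0, np.float64(90.0)), (169.0, np.float64(92.0)), (168.0, np.float64(89.0))]
scene [(126.0, np.float64(91.0)), (126.0, np.float64(90.0)), (120.0, np.float64(92.0)), (120.0, np.float64(89.0))]
y(.475),y(.60),z(.475),z(.60) [-0.3447 -0.3538  0.0362  0.0451] -130.15452575683594
```

Call:
play_rows([
  {"dx": 0, "dy": 0, "dz": 0, "twist": 0},
  {"dx": 0, "dy": 0, "dz": 0, "twist": 0},
  {"dx": 0, "dy": 0, "dz": 0, "twist": 0},
  {"dx": 0, "dy": 0, "dz": 0, "twist": 0},
  {"dx": 0, "dy": 0, "dz": 0, "twist": 0},
  {"dx": 0, "dy": 0, "dz": 0, "twist": 0},
  {"dx": 0, "dy": 0, "dz": 0, "twist": 0},
  {"dx": 0, "dy": 0, "dz": 0, "twist": 0},
  {"dx": 0, "dy": 0, "dz": 0, "twist": 0},
  {"dx": 0, "dy": 0, "dz": 0, "twist": 0},
], fingers=0.4, newtons=3)

```text
t: 24.8
position: [0.6318, -0.3467, -0.0055]
eef_rot: [-0.0, 1.0, -0.0, -0.0]
ft_force: [-0.4, -1.1, 1.0]
width: 0.0369
grip_force: 0.0
```

```bash
python3 tilt.py; python3 rod.py
```

```text
[ 0.63175645 -0.34673877 -0.00545656] 0.03710389898065227 [-0.81073587  0.34798463  0.51835476] -0.00469604357557343
side [(175.0, np.float64(90.0)), (174.0, np.float64(91.0)), (170.0, np.float64(89.0)), (167.0, np.float64(92.0))]
scene [(126.0, np.float64(91.0)), (126.0, np.float64(90.0)), (121.0, np.float64(92.0)), (119.0, np.float64(89.0))]
y(.475),y(.60),z(.475),z(.60) [-0.3453 -0.3525  0.0361  0.0444] -128.468017578125
```

Call:
play_rows([
  {"dx": 0, "dy": 0, "dz": -0.01, "twist": 0},
  {"dx": 0, "dy": 0, "dz": -0.025, "twist": 0},
  {"dx": 0, "dy": 0, "dz": -0.045, "twist": 0},
  {"dx": 0, "dy": 0, "dz": -0.07, "twist": 0},
  {"dx": 0, "dy": 0, "dz": -0.095, "twist": 0},
  {"dx": -0.02, "dy": 0, "dz": -0.12, "twist": 0},
  {"dx": -0.045, "dy": 0, "dz": -0.14, "twist": 0},
  {"dx": -0.07, "dy": 0, "dz": -0.15, "twist": 0},
  {"dx": -0.09, "dy": 0, "dz": -0.15, "twist": 0},
  {"dx": -0.1, "dy": 0, "dz": -0.15, "twist": 0},
], fingers=0.4, newtons=3)

```text
t: 25.78
position: [0.531, -0.3478, 0.1485]
eef_rot: [0.002, 1.0, -0.0, 0.002]
ft_force: [-0.4, 0.3, -0.2]
width: 0.0372
grip_force: 0.0
```

```bash
python3 - <<'E'
from h import *
import pickle
read_camera('wrist');b=shot('side');a=shot('scene');c=shot('wrist');pickle.dump([c,b,a],open('v4.pkl','wb'));print(sense()['position'])
for n in('pestle_ball','pestle_mid','pestle_knob','rest'):print(n,[spot(p,n) for p in(c,b,a)])
g=c['img'].min(2)
for u in range(130,420,10): print(u,[int(v) for v in np.nonzero(g[180:305,u]>110)[0][[0,-1]]+180] if (g[180:305,u]>110).any() else None,int((g[180:305,u]>110).sum()),end=' ; ')
X=[.528,-.347,.037]
print(proj(c,[[.5295-.084,-.347,.037],[.5295,-.347,.037],[.5295+.102,-.347,.037]]))
E
python3 rod.py
```

```text
[ 0.53245843 -0.34705422  0.14610763]
pestle_ball [[(array([280. , 182.8]), 0.58)], [(array([203.7, 176.1]), 0.69), (array([391.5, 285.8]), 0.62), (array([259.6, 334.8]), 0.56)], [(array([430.2, 236.8]), 0.85), (array([349.6, 336.1]), 0.61), (array([206.8, 162. ]), 0.6)]]
pestle_mid [[(array([279.6, 188.5]), 0.84)], [(array([390.8, 286.3]), 0.77), (array([258.2, 327.3]), 0.66), (array([205.3, 184.7]), 0.55)], [(array([123.1, 235.4]), 0.85), (array([204.2, 159.8]), 0.73), (array([432.7, 238.8]), 0.67)]]
pestle_knob [[(array([282.3, 184.1]), 0.59)], [(array([388.3, 288.7]), 0.81), (array([259.2, 325.2]), 0.75)], [(array([430.9, 238.6]), 0.92), (array([209.3, 162.7]), 0.78), (array([118.8, 240.5]), 0.61)]]
rest [[(array([277. , 201.3]), 0.56)], [(array([395.5, 297.1]), 0.88), (array([304.6, 179.8]), 0.26)], [(array([125., 244.]), 0.66)]]
130 None 0 ; 140 None 0 ; 150 None 0 ; 160 None 0 ; 170 None 0 ; 180 None 0 ; 190 None 0 ; 200 None 0 ; 210 [275, 280] 6 ; 220 [258, 304] 47 ; 230 [249, 304] 56 ; 240 [246, 275] 30 ; 250 None 0 ; 260 [180, 239] 59 ; 270 [180, 246] 67 ; 280 [180, 287] 108 ; 290 [180, 278] 76 ; 300 [180, 242] 62 ; 310 [180, 227] 48 ; 320 [245, 264] 20 ; 330 [248, 301] 54 ; 340 [253, 304] 52 ; 350 [269, 304] 36 ; 360 [304, 304] 1 ; 370 None 0 ; 380 None 0 ; 390 None 0 ; 400 None 0 ; 410 None 0 ; [[281.92300149 273.98256753]
 [281.95559115 201.96435692]
 [282.00227962  98.78990819]]
y(.475),y(.60),z(.475),z(.60) [-0.3463 -0.3468  0.0374  0.0361] -176.46807861328125
```

The rod is seated level in both notches (z ≈ 0.037, y ≈ -0.3465). Next I find its middle along x.

```bash
python3 - <<'E'
from h import *
import pickle
c,b,a=pickle.load(open('v4.pkl','rb'));g=c['img'].min(2)
for r in range(70,306,5):
    m=np.nonzero(g[r,255:310]>100)[0]+255
    print(r,(int(m[0]),int(m[-1]),len(m)) if len(m) else None,end=' ; ')
X=np.array([[x,-.3467,.037] for x in np.arange(.42,.66,.02)])
print('\n',np.c_[X[:,0],proj(c,X)].round(3).tolist())
# ends along rod in side & scene
for p,n in((b,'side'),(a,'scene')):
    gg=p['img'].min(2).astype(np.float32);xs=np.arange(.40,.67,.004)
    U=proj(p,np.array([[x,-.3467,.037] for x in xs]));v=cv2.remap(gg,np.float32(U[:,:1]),np.float32(U[:,1:]),1).ravel()
    print(n,[(round(x,3),int(q)) for x,q in zip(xs,v) if x<.46 or x>.61])
E
```

```text
70 None ; 75 None ; 80 None ; 85 None ; 90 (274, 285, 12) ; 95 (272, 287, 16) ; 100 (272, 287, 16) ; 105 (272, 287, 16) ; 110 (272, 287, 16) ; 115 (272, 287, 16) ; 120 (274, 285, 12) ; 125 (275, 285, 11) ; 130 (275, 285, 11) ; 135 (275, 285, 11) ; 140 (275, 285, 11) ; 145 (272, 296, 21) ; 150 (265, 303, 37) ; 155 (261, 306, 45) ; 160 (259, 309, 50) ; 165 (255, 309, 55) ; 170 (255, 309, 55) ; 175 (255, 309, 55) ; 180 (255, 309, 55) ; 185 (255, 309, 55) ; 190 (255, 309, 55) ; 195 (255, 309, 55) ; 200 (255, 309, 55) ; 205 (255, 309, 55) ; 210 (255, 309, 55) ; 215 (255, 309, 55) ; 220 (255, 309, 55) ; 225 (255, 309, 55) ; 230 (255, 309, 55) ; 235 (256, 309, 54) ; 240 (255, 309, 55) ; 245 (255, 309, 55) ; 250 (258, 308, 50) ; 255 (263, 302, 39) ; 260 (267, 298, 30) ; 265 (275, 286, 12) ; 270 (272, 289, 18) ; 275 (271, 290, 20) ; 280 (272, 289, 18) ; 285 (275, 286, 12) ; 290 None ; 295 None ; 300 None ; 305 None ; 
 [[0.42, 281.654, 293.924], [0.44, 281.657, 278.354], [0.46, 281.66, 262.267], [0.48, 281.663, 245.638], [0.5, 281.666, 228.439], [0.52, 281.669, 210.639], [0.54, 281.672, 192.2
[... 987 characters left out ...]
4(0.408), 37), (np.float64(0.412), 35), (np.float64(0.416), 36), (np.float64(0.42), 35), (np.float64(0.424), 42), (np.float64(0.428), 101), (np.float64(0.432), 200), (np.float64(0.436), 238), (np.float64(0.44), 242), (np.float64(0.444), 243), (np.float64(0.448), 242), (np.float64(0.452), 241), (np.float64(0.456), 235), (np.float64(0.612), 226), (np.float64(0.616), 216), (np.float64(0.62), 225), (np.float64(0.624), 227), (np.float64(0.628), 228), (np.float64(0.632), 229), (np.float64(0.636), 226), (np.float64(0.64), 173), (np.float64(0.644), 65), (np.float64(0.648), 30), (np.float64(0.652), 26), (np.float64(0.656), 28), (np.float64(0.66), 30), (np.float64(0.664), 27), (np.float64(0.668), 32)]
```

Call:
play_rows([
  {"dx": 0.0035, "dy": -0.001, "dz": 0.015, "twist": 0},
  {"dx": 0.0035, "dy": -0.001, "dz": 0.035, "twist": 0},
  {"dx": 0.0035, "dy": -0.001, "dz": 0.057, "twist": 0},
  {"dx": 0.0035, "dy": -0.001, "dz": 0.08, "twist": 0},
  {"dx": 0.0035, "dy": -0.001, "dz": 0.1, "twist": 0},
  {"dx": 0.0035, "dy": -0.001, "dz": 0.12, "twist": 0},
  {"dx": 0.0035, "dy": -0.001, "dz": 0.135, "twist": 0},
  {"dx": 0.0035, "dy": -0.001, "dz": 0.145, "twist": 0},
  {"dx": 0.0035, "dy": -0.001, "dz": 0.149, "twist": 0},
  {"dx": 0.0035, "dy": -0.001, "dz": 0.149, "twist": 0},
], fingers=0.4, newtons=3)

```text
t: 27.42
position: [0.5347, -0.3453, -0.0054]
eef_rot: [-0.001, 1.0, -0.0, -0.001]
ft_force: [-0.7, 0.6, 0.5]
width: 0.0374
grip_force: 0.0
```

Call:
play_rows([
  {"dx": 0, "dy": 0, "dz": 0, "twist": 0},
  {"dx": 0, "dy": 0, "dz": 0, "twist": 0},
  {"dx": 0, "dy": 0, "dz": 0, "twist": 0},
  {"dx": 0, "dy": 0, "dz": 0, "twist": 0},
  {"dx": 0, "dy": 0, "dz": 0, "twist": 0},
  {"dx": 0, "dy": 0, "dz": 0, "twist": 0},
  {"dx": 0, "dy": 0, "dz": 0, "twist": 0},
  {"dx": 0, "dy": 0, "dz": 0, "twist": 0},
  {"dx": 0, "dy": 0, "dz": 0, "twist": 0},
  {"dx": 0, "dy": 0, "dz": 0, "twist": 0},
], fingers=0.05, newtons=5)

```text
t: 28.25
position: [0.5358, -0.3457, -0.0037]
eef_rot: [0.0, 1.0, 0.0, 0.0]
ft_force: [-1.7, 1.6, 5.1]
width: 0.0097
grip_force: 5.0
```

Call:
play_rows([
  {"dx": 0, "dy": 0, "dz": -0.003, "twist": 0},
  {"dx": 0, "dy": 0, "dz": -0.008, "twist": 0},
  {"dx": 0, "dy": 0, "dz": -0.018, "twist": 0},
  {"dx": 0, "dy": 0, "dz": -0.035, "twist": 0},
  {"dx": 0, "dy": 0, "dz": -0.055, "twist": 0},
  {"dx": 0, "dy": 0, "dz": -0.08, "twist": 0},
  {"dx": 0, "dy": 0, "dz": -0.105, "twist": 0},
  {"dx": 0, "dy": 0, "dz": -0.125, "twist": 0},
  {"dx": 0, "dy": 0, "dz": -0.135, "twist": 0},
  {"dx": 0, "dy": 0, "dz": -0.14, "twist": 0},
], fingers=0.05, newtons=8)

```text
t: 29.08
position: [0.5363, -0.3467, 0.1385]
eef_rot: [0.001, 1.0, -0.0, 0.002]
ft_force: [0.0, 0.4, -0.4]
width: 0.0101
grip_force: 8.0
```

```bash
python3 - <<'E'
from h import *
import pickle
read_camera('wrist');b=shot('side');a=shot('scene');c=shot('wrist');s=sense();X=s['position'];print(X,s['width'],s['ft_force'],s['t'])
pickle.dump([c,b,a],open('v5.pkl','wb'))
# rod pitch / y via side+scene, held at X, z~X+.041
from scipy.optimize import minimize
for p in(a,b): p['g']=cv2.GaussianBlur(p['img'].min(2).astype(np.float32),(0,0),1.)
def pts(v,ts): return np.array([[X[0]+t,v[0]+v[1]*t,v[2]+v[3]*t] for t in ts])
ts=np.r_[np.linspace(-.09,-.03,25),np.linspace(.03,.09,25)]
def cost(v):
    o=0
    for p in(a,b):
        U=proj(p,pts(v,ts));d=U[-1]-U[0];n=np.array([-d[1],d[0]])/np.linalg.norm(d)
        f=lambda e:np.clip(cv2.remap(p['g'],np.float32(U[:,:1]+e*n[0]),np.float32(U[:,1:]+e*n[1]),1).ravel(),0,220)
        o-=np.mean(f(0)-.5*f(-5)-.5*f(5))
    return o
v0=np.array([X[1],0,X[2]+.041,0]);r=minimize(cost,v0,method='Nelder-Mead',options=dict(initial_simplex=np.array([v0]+[v0+d for d in np.diag([.004,.04,.004,.04])])))
print('y,yaw,z,pitch',r.x.round(4),r.fun,'z-X',r.x[2]-X[2])
for p in(b,a):
    xs=np.arange(-.13,.13,.003);U=proj(p,pts(r.x,xs));v=cv2.remap(p['g'],np.float32(U[:,:1]),np.float32(U[:,1:]),1).ravel();print([ (round(x,3)) for x,q in zip(xs,v) if q>130][::1][0:1],[ (round(x,3)) for x,q in zip(xs,v) if q>130][-1])
E
```

```text
[ 0.53451195 -0.3452219   0.13390348] 0.00952156642988225 [-0.55555473 -0.22936308 -1.19576371] 29.2833
y,yaw,z,pitch [-0.3463 -0.0298  0.1748  0.0007] -182.093505859375 z-X 0.040886803158317025
[np.float64(-0.097)] 0.125
[np.float64(-0.037)] 0.104
```

```bash
python3 - <<'E'
from h import *
import pickle
from scipy.optimize import minimize
def comp(p,seed,th=60):
    g=p['img'].min(2);m=(cv2.GaussianBlur(g,(0,0),1)>th).astype(np.uint8);n,l=cv2.connectedComponents(m);k=l[seed[1],seed[0]];m=(l==k).astype(np.uint8)
    m=cv2.morphologyEx(m,cv2.MORPH_CLOSE,np.ones((25,25)));return m
def rend(p,v,S=4):
    x,y,th=v;R2=np.array([[np.cos(th),-np.sin(th)],[np.sin(th),np.cos(th)]])
    P=np.array([[s*.134,t*.129,z] for s in(-1,1) for t in(-1,1) for z in(0,.043)]);P[:,:2]=P[:,:2]@R2.T+[x,y]
    o=np.zeros((420*S,560*S),np.uint8);cv2.fillConvexPoly(o,np.round(cv2.convexHull(np.float32(proj(p,P)*S+S/2-.5))*16).astype(np.int32),1,shift=4)
    return cv2.resize(o.astype(np.float32),(560,420),interpolation=cv2.INTER_AREA)
V1=pickle.load(open('v1.pkl','rb'));V5=pickle.load(open('v5.pkl','rb'));V2=pickle.load(open('v2.pkl','rb'))
ms=[]
for n,p,seed in(('scene1',V1[2],(300,330)),('scene5',V5[2],(300,330)),('side5',V5[1],(290,195)),('side1',V1[1],(290,195))):
    best=None
    for th in(60,50,75):
        m=comp(p,seed,th)
        f=lambda v:np.abs(rend(p,v)-m).sum()
        v0=np.array([.559,.236,-.105]);r=minimize(f,v0,method='Nelder-Mead',options=dict(initial_simplex=np.array([v0]+[v0+d for d in np.diag([.01,.01,.05])]),xatol=1e-5))
        print(n,th,r.x.round(4),round(r.fun),m.sum())
E
```

```text
scene1 60 [ 0.5576  0.2336 -0.1113] 746 18082
scene1 50 [ 0.5587  0.2344 -0.1154] 945 18302
scene1 75 [ 0.5564  0.2328 -0.1135] 546 17843
scene5 60 [ 0.5576  0.2336 -0.1113] 753 18089
scene5 50 [ 0.5585  0.2344 -0.1184] 936 18299
scene5 75 [ 0.5563  0.2334 -0.1138] 549 17854
side5 60 [ 0.5546  0.2236 -0.107 ] 337 4752
side5 50 [ 0.5551  0.2213 -0.0817] 2081 6513
side5 75 [ 0.557   0.2272 -0.1163] 182 4576
side1 60 [ 0.5557  0.2227 -0.1012] 1908 6330
side1 50 [ 0.5546  0.2175 -0.0784] 135194 139635
side1 75 [ 0.5567  0.2266 -0.107 ] 1700 6094
```

Call:
play_rows([
  {"dx": 0, "dy": -0.004, "dz": -0.02, "twist": 0},
  {"dx": 0.001, "dy": -0.014, "dz": -0.04, "twist": 0},
  {"dx": 0.002, "dy": -0.03, "dz": -0.055, "twist": 0},
  {"dx": 0.004, "dy": -0.052, "dz": -0.065, "twist": 0},
  {"dx": 0.006, "dy": -0.078, "dz": -0.07, "twist": 0},
  {"dx": 0.008, "dy": -0.107, "dz": -0.07, "twist": 0},
  {"dx": 0.01, "dy": -0.138, "dz": -0.07, "twist": 0},
  {"dx": 0.012, "dy": -0.17, "dz": -0.07, "twist": 0},
  {"dx": 0.014, "dy": -0.202, "dz": -0.07, "twist": 0},
  {"dx": 0.0155, "dy": -0.234, "dz": -0.07, "twist": 0},
], fingers=0.05, newtons=8)

```text
t: 30.12
position: [0.5497, -0.11, 0.2034]
eef_rot: [-0.0, 1.0, -0.0, -0.002]
ft_force: [1.4, -0.1, -1.1]
width: 0.0094
grip_force: 8.0
```

Call:
play_rows([
  {"dx": 0, "dy": -0.032, "dz": 0, "twist": 0.5},
  {"dx": 0, "dy": -0.064, "dz": 0, "twist": 1.2},
  {"dx": 0, "dy": -0.096, "dz": 0, "twist": 2},
  {"dx": 0, "dy": -0.128, "dz": 0, "twist": 2.8},
  {"dx": 0, "dy": -0.16, "dz": 0, "twist": 3.6},
  {"dx": 0, "dy": -0.192, "dz": 0, "twist": 4.4},
  {"dx": 0, "dy": -0.222, "dz": 0, "twist": 5.2},
  {"dx": 0, "dy": -0.25, "dz": 0, "twist": 5.8},
  {"dx": 0, "dy": -0.274, "dz": 0, "twist": 6.2},
  {"dx": 0, "dy": -0.292, "dz": 0, "twist": 6.4},
], fingers=0.05, newtons=8)

```text
t: 30.95
position: [0.5494, 0.1823, 0.2033]
eef_rot: [0.0, 0.998, -0.055, -0.002]
ft_force: [1.0, 0.2, -1.7]
width: 0.0094
grip_force: 8.0
```

```bash
python3 - <<'E'
from h import *
import pickle
for i in range(3): read_camera('wrist')
c=shot('wrist');s=sense();X=s['position'];ax=Rq(s['eef_rot'])[:,0];print(X,np.degrees(np.arctan2(ax[1],ax[0])),s['width'],s['t'])
pickle.dump(c,open('v6.pkl','wb'))
g=c['img'].min(2)
P=lambda x,y,z:proj(c,[(lambda q:[*q,z])(np.array([.5565,.232])+np.array([[np.cos(-.112),-np.sin(-.112)],[np.sin(-.112),np.cos(-.112)]])@[x,y])])[0].round().astype(int).tolist()
for n,q in dict(c1=(.134,-.129,.043),c2=(.134,.129,.043),c3=(-.134,-.129,.043),hrec1=(.112,-.0625,.04),hrec2=(.112,-.0415,.04),tr1=(.022,-.129,.04),tr2=(.022,.1,.04),slot1=(.05,-.06,.04),slot2=(.05,-.044,.04)).items(): print(n,P(*q),end=' ')
print()
for r in range(20,290,12):
    print(r,''.join('%x'%(int(v)//16) for v in g[r,120:440:3]))
E
```

```text
[0.54992398 0.18010225 0.20381321] -6.328708947042907 0.009561453763962183 31.15
c1 [354, 67] c2 [116, 66] c3 [340, 286] hrec1 [292, 89] hrec2 [274, 89] tr1 [347, 170] tr2 [156, 169] slot1 [290, 145] slot2 [276, 145] 
20 11111111111111111111111111111111111111111111111111111111111111111111111111111111111111111111111111111111111
32 11111111111111111111111111111111111111111111111122221212211211111111111111111111111111111111111111111111111
44 11111111111111111111111112111221222222222222222222222222222222222222211111111111111111111111111111111111111
56 11222222222222222222222222222222222222222222222222222222222222222222222222222221111111111111111111111111111
68 ffeeeeedd99999999999888886665544444444333332112222bdeffeed2222121111111111111122221111111111111111111111111
80 e7989999999999999999999999aa9aaaaaaaaaaaaaaaaaaaaceffffffedaaaaaaaaaaaaaaa999e12222211111111111111111111111
92 7b99999999449999999999999aaaaaaaaaaaaaaaaaaaaaaaaceffffffedaaaaaaaaaaaaaaa996f22222221111111111111111111111
104 2e7999999944effe999999aaaaaaaaaaaaaaaaaaaaaaaaaabceffffffedaaaaaaaaaaaaaaa99d622222222211111111111111
[... 986 characters left out ...]
2222222222111111111111111111
224 22222268899999974ffb9999999944beffed999999999999999cefffe99999999999999999f22222222222111111111111111111111
236 2222222e888889994afe9999999984cddedb999999999999999befffe99999999999999996a22222222222211111111111111111111
248 22222223b88888944effd8999999944444444999999999877788efffe4887789999999999e422222222121111111111111111111111
260 12222222e78888844ffffb888899999999999999997777777745efffe3777777777998888e222222222111111111111111111111111
272 122222221d888888888888888888888888888899777777777733efffe3477777777788888f222222221111111111111111111111111
284 111222222dcccc22222222223232332222333333333333377837efffd33776333333332222222222222222222222222111111111111
```

```bash
python3 - <<'E'
from h import *
import pickle
from scipy.optimize import least_squares
c=pickle.load(open('v6.pkl','rb'));g=cv2.GaussianBlur(c['img'].min(2),(0,0),.6).astype(float)
R_,L_,F_,T1,T2=[],[],[],[],[]
def cross(v,th):  # first index from start where v>=th, subpixel
    i=np.argmax(v>=th);return i-1+(th-v[i-1])/(v[i]-v[i-1])
for r in range(90,265,6):
    w=g[r,380:300:-1];R_.append((380-cross(w,80),r))
    w=g[r,100:220];L_.append((100+cross(w,80),r))
for u in list(range(150,240,6))+list(range(300,340,5)):
    w=g[40:100,u];F_.append((u,40+cross(w,70)))
    if u>236 : # trough edges between foam(~160) and trough(230), then dark
        w=g[150:185,u];T1.append((u,150+cross(w,195)))
def line(P,swap): 
    P=np.array(P);a,b=(P[:,1],P[:,0]) if swap else (P[:,0],P[:,1])
    k=np.ones(len(a),bool)
    for _ in range(4):
        q=np.polyfit(a[k],b[k],1);e=np.abs(np.polyval(q,a)-b);k=e<max(1.0,2*np.median(e[k]))
    return P[k],e[k].mean()
out={}
for n,P,s in(('R',R_,1),('L',L_,1),('F',F_,0)): out[n],e=line(P,s);print(n,len(out[n]),round(e,2),out[n][0],out[n][-1])
M0=c['M'].copy()
def res(v,dz):
    x,y,th=v[:3];c['M']=M0.copy();c['M'][2,3]+=dz;o=[]
    R2=np.array([[np.cos(th),-np.sin(th)],[np.sin(th),np.cos(th)]])
    for n,A,B in(('R',(.134,-.129),(-.134,-.129)),('L',(.134,.129),(-.134,.129)),('F',(.134,-.129),(.134,.129))):
        U=proj(c,[[*(R2@np.array(q)+[x,y]),.043] for q in(A,B)]);d=U[1]-U[0];nn=np.array([-d[1],d[0]])/np.linalg.norm(d)
        e=(out[n]-U[0])@nn;o.append(e/np.sqrt(len(e)))
    return np.concatenate(o)
for dz in(0,.005,.01,.015,.02):
    r=least_squares(res,[.5565,.232,-.112],args=(dz,));print(dz,r.x.round(4),r.cost.round(3),'pocket',(r.x[0]+.052*np.sin(r.x[2])).round(4),(r.x[1]-.052*np.cos(r.x[2])).round(4))
r=least_squares(lambda v:res(v,v[3]),[.5565,.232,-.112,.01]);print(r.x.round(4),r.cost)
E
```

```text
R 30 0.07 [352.42622951  90.        ] [341.28301887 264.        ]
L 30 0.06 [119.24561404  90.        ] [143.15037594 264.        ]
F 23 0.04 [150.          67.23404255] [335.          68.21276596]
0 [ 0.5552  0.2324 -0.1131] 0.014 pocket 0.5494 0.1807
0.005 [ 0.5561  0.233  -0.1133] 2.317 pocket 0.5502 0.1813
0.01 [ 0.5569  0.2336 -0.1134] 8.726 pocket 0.551 0.1819
0.015 [ 0.5578  0.2342 -0.1135] 18.916 pocket 0.5519 0.1825
0.02 [ 0.5586  0.2348 -0.1135] 32.585 pocket 0.5527 0.1831
[ 5.552e-01  2.323e-01 -1.131e-01 -2.000e-04] 0.011996691272500434
```

```bash
python3 - <<'E'
from h import *
import pickle
c=pickle.load(open('v6.pkl','rb'));g=cv2.GaussianBlur(c['img'].min(2),(0,0),.6).astype(float)
s=sense();X=s['position'];ax=Rq(s['eef_rot'])[:,0]
for k in(.02,.04,.06,.085,.1):
    u,v=proj(c,X+[0,0,.041]+k*ax)[0];r=int(round(v))
    if r<0: continue
    w=g[r,255:315];b=np.nonzero(w>205)[0]+255
    print(k,round(u,1),r,b.min() if len(b) else 0,b.max() if len(b) else 0)
print([ (r,int(g[r,280])) for r in range(40,80,4)])
print([(round(k,3),round(proj(c,X+[0,0,.041]+k*ax)[0][1])) for k in(.095,.1,.105,.11)])
E
```

```text
0.02 284.5 230 274 289
0.04 284.6 195 255 314
0.06 284.8 157 273 289
0.085 285.1 106 268 293
0.1 285.3 73 269 293
[(40, 35), (44, 37), (48, 40), (52, 42), (56, 44), (60, 45), (64, 215), (68, 242), (72, 249), (76, 250)]
[(0.095, 84), (0.1, 73), (0.105, 61), (0.11, 50)]
```

Call:
play_rows([
  {"dx": 0, "dy": 0.001, "dz": 0.015, "twist": 0.15},
  {"dx": 0, "dy": 0.0017, "dz": 0.037, "twist": 0.15},
  {"dx": 0, "dy": 0.0017, "dz": 0.062, "twist": 0.15},
  {"dx": 0, "dy": 0.0017, "dz": 0.088, "twist": 0.15},
  {"dx": 0, "dy": 0.0017, "dz": 0.113, "twist": 0.15},
  {"dx": 0, "dy": 0.0017, "dz": 0.135, "twist": 0.15},
  {"dx": 0, "dy": 0.0017, "dz": 0.155, "twist": 0.15},
  {"dx": 0, "dy": 0.0017, "dz": 0.17, "twist": 0.15},
  {"dx": 0, "dy": 0.0017, "dz": 0.178, "twist": 0.15},
  {"dx": 0, "dy": 0.0017, "dz": 0.181, "twist": 0.15},
], fingers=0.05, newtons=8)

```text
t: 31.98
position: [0.5491, 0.177, 0.0223]
eef_rot: [0.001, 0.998, -0.058, -0.002]
ft_force: [-0.4, -0.2, -1.2]
width: 0.0095
grip_force: 8.0
```

```bash
python3 - <<'E'
from h import *
import pickle
for i in range(4): read_camera('wrist')
c=shot('wrist');s=sense();X=s['position'];ax=Rq(s['eef_rot'])[:,0];print(X,np.degrees(np.arctan2(ax[1],ax[0])),s['width'],s['t'])
pickle.dump(c,open('v7.pkl','wb'))
g=c['img'].min(2)
for r in range(0,300,12):
    print(r,''.join('%x'%(int(v)//16) for v in g[r,236:326]))
cols=proj(c,[X+[0,0,z-X[2]]+k*ax for z in(X[2]+.041,.04) for k in(.03,.06,.09,-.05)]).round(1);print(cols.tolist())
E
```

```text
[0.55173506 0.17861939 0.02598349] -6.560012071256307 0.009962675519870418 32.2333
0 111111121111111111111111111111111111111111111111111111111111111111111111111111111111111111
12 222222222222222222222222222222222222222222212222212212221111221222222122222111121111211111
24 bbbbbbbbbbbbbbbbbbbbbbbbbbbbbbbbbbbbbbbbbbbbbbbbbbbbbbbbbbbbbbbbbbbbbbbbbbbbbbbbbbbbbbbbbb
36 99999999999999999999999999999a9a9aaaaaaaaa9a9999999999999999999999999999999999999999999999
48 99999a99a9a9a99aaaaaaaaaaaaaaaaaaaaaaaaaaaaaaaaaaaaaaaaaaaaaaaaaa9aa9999999999999999999999
60 aaaaaaaaaaaaaaaaaaaaaaaaaaaaaaaaaaaaaaaaaaaaaaaaaaaaaaaaaaaaaaaaaaaaaaaaaaaaaaa999999a9999
72 aaaaaaaaaaaaaaaaaaaaaaaa747aaaaaacddeeefffffffffffffeeeeecba75aaaaaaaaaaaaaaaaaaaaaaa9999a
84 aaaaaaaaaaaaaaaaaaaaaaaa947aaa9ccdeeeefffffffffffffffeeeeddb95aaaaaaaaaaaaaaaaaaaaaaaaaaa9
96 aaaaaaaaaaaaaaaaaaaaaaaaa45aaa9ccdeeeefffffffffffffffeeeedcb77aaaaaaaaaaaaaaaaaaaaaaaaaaaa
108 aaaaaaaaaaaaaaaaaaaaaaaaa64aaa9cddeeeffffffffffffffffeeeddca78aaaaaaaaaaaaaaaaaaaaaaaaaaaa
120 aaaaaaaaaaaaaaaaaaaaaaaaa749aaaaa9cddeeffffffffffffeeedcb99948aaaaaaaaaaa
[... 774 characters left out ...]
888
228 ddddddddddddddddddddddedddddddddddddeceefffffffffffeeddedddddedddddddddddddddddddddddddddd
240 ddddddddddddddddddddddddddddddddddddecdefffffffffffeedbddddddddddddddddddddddddddddddddddd
252 dddddddddddeb8777777777777777777778437eefffffffffffeed8437777777777777777777777beddddddddd
264 44444446777777777777777777777777774335cdeeeffffffeeedc533377777777777777777777777777644444
276 44577777777777777777777777777777733334ceeeffffffffeedc533337777777777777777777777777777775
288 33333333333333333333333267777776333326ceeeffffffffeedc733333777777763333333333333333333333
[[282.1, 213.1], [282.2, 157.4], [282.3, 95.3], [282.0, 337.0], [282.1, 200.9], [282.2, 152.5], [282.2, 99.4], [282.0, 311.0]]
```

Call:
play_rows([
  {"dx": 0, "dy": -0.0013, "dz": 0.003, "twist": 0},
  {"dx": 0, "dy": -0.0013, "dz": 0.006, "twist": 0},
  {"dx": 0, "dy": -0.0013, "dz": 0.006, "twist": 0},
  {"dx": 0, "dy": -0.0013, "dz": 0.006, "twist": 0},
  {"dx": 0, "dy": -0.0013, "dz": 0.006, "twist": 0},
  {"dx": 0, "dy": -0.0013, "dz": 0.006, "twist": 0},
  {"dx": 0, "dy": -0.0013, "dz": 0.006, "twist": 0},
  {"dx": 0, "dy": -0.0013, "dz": 0.006, "twist": 0},
  {"dx": 0, "dy": -0.0013, "dz": 0.006, "twist": 0},
  {"dx": 0, "dy": -0.0013, "dz": 0.006, "twist": 0},
], fingers=0.05, newtons=8)

```text
t: 33.07
position: [0.5507, 0.1799, 0.0186]
eef_rot: [0.0, 0.998, -0.057, -0.0]
ft_force: [1.1, -0.5, 0.0]
width: 0.0093
grip_force: 8.0
```

```bash
cat > slot.py <<'E'
from h import *
import pickle
c=shot('wrist');s=sense();X=s['position'];ax=Rq(s['eef_rot'])[:,0];print(X,np.degrees(np.arctan2(ax[1],ax[0])),s['width'],s['t'],s['ft_force'])
g=c['img'].min(2)
for r in(76,90,104,116,150,165,180,195,205):
    print(r,''.join('%x'%(int(v)//16) for v in g[r,246:316]))
for u in(263,264,265,266,280,295):print(u,''.join('%x'%(int(v)//16) for v in g[40:100,u]))
for k in(.1,.105,.11,.112,.115):print(k,proj(c,[X+[0,0,.041]+k*ax,[*(X+k*ax)[:2],.04]])[:,1].round(1),end=' ')
E
python3 slot.py
```

```text
[0.55073516 0.17990095 0.01856796] -6.54912302373785 0.009831135720753836 33.1167 [-0.30779118  0.94381016 -0.66078648]
76 aaaaaaaaaaaaaaaa53aaaccddeeeeffffffffffffffeeeeddb9aa64aaaaaaaa9aaaa99
90 aaaaaaaaaaaaaaaa748a8ccddeeeefffffffffffffeeeeddcb9aa45aaaaaaaaaaaa9a9
104 aaaaaaaaaaaaaaaa947a9ccddeeeffffffffffffffeeeeddca9a947aaaaaaaaaaaaaaa
116 aaaaaaaaaaaaaaaaa45aa8ccdeeeefffffffffffeeeedddca9aa948aaaaaaaaaaaaaaa
150 aa9aaaaaaaaaaaaaaaaaa84aaabdeeefffffffffeeedb9aa77aaaaaaaaaa9999999999
165 99999999a9a99999aa9aaa4aa9acdeefffffffffeeedb99a5899999999999999999999
180 999999999999999999999a58999cdeefffffffffeeedb99a5999999999999999999999
195 999999999999999999999976999cdeefffffffffeeddb99a4999999999999999999999
205 999999999999999999999976998cdeefffffffffeeddb9985999999999999999999999
263 999999999aaaaaaaaa844444433333333334334444444444444444444444
264 999999999aaaaaaaaa95444449aaaaaaaaaaaaa888888888888888876777
265 99999999aaaa9aaaaa8544444aaaaaaaaaaaaaaaaaaaaaaaaaaaaaaaaaaa
266 9999999aaaaaaaaaaa9444443aaaaaaaaaaaa99999999888888889999999
280 99999999aaaaaaaaaa954459cfffffffffffffffffffffffffffffffffff
295 99999999999a9a999a94444449aaaaaa99aabbbbbbbbbbbbbbbbbbbbbaaa
0.1 [73.5 79.1] 0.105 [62. 69.] 0.11 [50.4 58.7] 0.112 [45.6 54.6] 0.115 [38.4 48.3]
```

Call:
play_rows([
  {"dx": -0.0015, "dy": 0, "dz": 0.002, "twist": 0},
  {"dx": -0.0015, "dy": 0, "dz": 0.005, "twist": 0},
  {"dx": -0.0015, "dy": 0, "dz": 0.008, "twist": 0},
  {"dx": -0.0015, "dy": 0, "dz": 0.011, "twist": 0},
  {"dx": -0.0015, "dy": 0, "dz": 0.014, "twist": 0},
  {"dx": -0.0015, "dy": 0, "dz": 0.017, "twist": 0},
  {"dx": -0.0015, "dy": 0, "dz": 0.02, "twist": 0},
  {"dx": -0.0015, "dy": 0, "dz": 0.022, "twist": 0},
  {"dx": -0.0015, "dy": 0, "dz": 0.023, "twist": 0},
  {"dx": -0.0015, "dy": 0, "dz": 0.023, "twist": 0},
], fingers=0.05, newtons=6)

```text
t: 33.95
position: [0.549, 0.18, -0.0048]
eef_rot: [0.0, 0.998, -0.057, -0.0]
ft_force: [0.6, -0.5, -1.3]
width: 0.0098
grip_force: 6.0
```

```bash
python3 slot.py
```

```text
[ 0.54919284  0.18002937 -0.00455356] -6.549998439940699 0.009565399091769367 34.0 [-1.2390888  -0.7448366  -0.34857577]
76 999999999999943699999bbccddeeeeeefeeeeeeeeeeddddca99999644999999999999
90 999999999999964499998bbccdeeeeeeeffeeeeeeeeedddcba89999546999999999999
104 999999999999984399998bbcddeeeeeefffffeeeeeedddccba89999438999999999999
116 9999999999999a43899997bccddeeeeefffeeeeeeedddccb9899998439999999999999
150 99999999999999999996399999abddeeefffffeeeddcb8999947999999999999999999
165 999999999999999999984799999bcdeeeeffffeeeddca8999847999999999999899888
180 888989999999999999994799998bcdeeeefffeeeeddca8999749998888888988888888
195 888888888888888888895688888bcdeeeefffeeeeddca8889658888888888888888888
205 888888888888888888896588888bcdeeeefffeeeeddca8889568888888888888888888
263 999953333333499999999999999999999999999999999999999999999999
264 999953333333499999999999999999999999999999999999999999999999
265 999953333443499999999999999999999999999999999999999999999999
266 999953333333499999999999999999999999988888888888888778888888
280 999953333333499999999989ceeeeeeeeeeeeeeffeefffffffffffffffff
295 99995333433349999999999999999999899aaaaaaaaaaaaaaaaaaaaaaaaa
0.1 [73.1 71.9] 0.105 [61.6 60.1] 0.11 [49.9 48.1] 0.112 [45.1 43.2] 0.115 [37.9 35.8]
```

Call:
play_rows([
  {"dx": 0, "dy": 0, "dz": 0.0006, "twist": 0},
  {"dx": 0, "dy": 0, "dz": 0.0012, "twist": 0},
  {"dx": 0, "dy": 0, "dz": 0.0018, "twist": 0},
  {"dx": 0, "dy": 0, "dz": 0.0024, "twist": 0},
  {"dx": 0, "dy": 0, "dz": 0.003, "twist": 0},
  {"dx": 0, "dy": 0, "dz": 0.0035, "twist": 0},
  {"dx": 0, "dy": 0, "dz": 0.004, "twist": 0},
  {"dx": 0, "dy": 0, "dz": 0.0045, "twist": 0},
  {"dx": 0, "dy": 0, "dz": 0.0045, "twist": 0},
  {"dx": 0, "dy": 0, "dz": 0.0045, "twist": 0},
], fingers=0.05, newtons=4)

```text
t: 34.83
position: [0.5492, 0.1801, -0.009]
eef_rot: [0.0, 0.998, -0.057, -0.0]
ft_force: [0.3, 0.7, 0.2]
width: 0.0099
grip_force: 4.0
```

```bash
cat > ff.py <<'E'
from h import *
f=[]
for i in range(8): read_camera('wrist');s=sense();f.append(s['ft_force'])
print(np.mean(f,0),np.std(f,0)/3,s['position'],s['t'])
E
python3 ff.py
```

```text
[ 0.05727289 -0.26247288 -0.62157651] [0.16241182 0.11856845 0.1337501 ] [ 0.54925714  0.18007238 -0.00894003] 35.2333
```

Call:
play_rows([
  {"dx": 0, "dy": 0, "dz": 0.0003, "twist": 0},
  {"dx": 0, "dy": 0, "dz": 0.0006, "twist": 0},
  {"dx": 0, "dy": 0, "dz": 0.0009, "twist": 0},
  {"dx": 0, "dy": 0, "dz": 0.0012, "twist": 0},
  {"dx": 0, "dy": 0, "dz": 0.0015, "twist": 0},
  {"dx": 0, "dy": 0, "dz": 0.0015, "twist": 0},
  {"dx": 0, "dy": 0, "dz": 0.0015, "twist": 0},
  {"dx": 0, "dy": 0, "dz": 0.0015, "twist": 0},
  {"dx": 0, "dy": 0, "dz": 0.0015, "twist": 0},
  {"dx": 0, "dy": 0, "dz": 0.0015, "twist": 0},
], fingers=0.05, newtons=3)

```text
t: 36.07
position: [0.5496, 0.18, -0.0103]
eef_rot: [-0.0, 0.998, -0.057, 0.0]
ft_force: [0.2, -1.1, 4.4]
width: 0.0097
grip_force: 3.0
```

```bash
python3 ff.py
```

```text
[-0.41168286 -1.0690256   5.1869217 ] [0.13332706 0.14611366 0.17619095] [ 0.54955443  0.18005762 -0.01026709] 36.4667
```

Contact reads a steady 5 N, so the rod is on the foam. I'll ease off 0.4 mm and let go.

Call:
play_rows([
  {"dx": 0, "dy": 0, "dz": -0.0002, "twist": 0},
  {"dx": 0, "dy": 0, "dz": -0.0004, "twist": 0},
  {"dx": 0, "dy": 0, "dz": -0.0004, "twist": 0},
  {"dx": 0, "dy": 0, "dz": -0.0004, "twist": 0},
  {"dx": 0, "dy": 0, "dz": -0.0004, "twist": 0},
  {"dx": 0, "dy": 0, "dz": -0.0004, "twist": 0},
  {"dx": 0, "dy": 0, "dz": -0.0004, "twist": 0},
  {"dx": 0, "dy": 0, "dz": -0.0004, "twist": 0},
  {"dx": 0, "dy": 0, "dz": -0.0004, "twist": 0},
  {"dx": 0, "dy": 0, "dz": -0.0004, "twist": 0},
], fingers=0.05, newtons=3)

```text
t: 37.3
position: [0.5491, 0.1801, -0.0102]
eef_rot: [0.0, 0.998, -0.057, -0.0]
ft_force: [0.8, 0.2, 1.0]
width: 0.0098
grip_force: 3.0
```

Call:
play_rows([
  {"dx": 0, "dy": 0, "dz": 0, "twist": 0},
  {"dx": 0, "dy": 0, "dz": 0, "twist": 0},
  {"dx": 0, "dy": 0, "dz": 0, "twist": 0},
  {"dx": 0, "dy": 0, "dz": 0, "twist": 0},
  {"dx": 0, "dy": 0, "dz": 0, "twist": 0},
  {"dx": 0, "dy": 0, "dz": 0, "twist": 0},
  {"dx": 0, "dy": 0, "dz": 0, "twist": 0},
  {"dx": 0, "dy": 0, "dz": 0, "twist": 0},
  {"dx": 0, "dy": 0, "dz": 0, "twist": 0},
  {"dx": 0, "dy": 0, "dz": 0, "twist": 0},
], fingers=0.35, newtons=3)

```text
t: 38.13
position: [0.5493, 0.1801, -0.0101]
eef_rot: [-0.0, 0.998, -0.057, 0.0]
ft_force: [0.2, -0.4, -0.1]
width: 0.0328
grip_force: 0.0
```

Call:
play_rows([
  {"dx": 0, "dy": 0, "dz": -0.005, "twist": 0},
  {"dx": 0, "dy": 0, "dz": -0.015, "twist": 0},
  {"dx": 0, "dy": 0, "dz": -0.03, "twist": 0},
  {"dx": 0, "dy": 0, "dz": -0.05, "twist": 0},
  {"dx": 0, "dy": 0, "dz": -0.075, "twist": 0},
  {"dx": 0, "dy": 0, "dz": -0.1, "twist": 0},
  {"dx": 0, "dy": 0, "dz": -0.125, "twist": 0},
  {"dx": 0, "dy": 0, "dz": -0.145, "twist": 0},
  {"dx": 0, "dy": 0, "dz": -0.16, "twist": 0},
  {"dx": 0, "dy": 0, "dz": -0.17, "twist": 0},
], fingers=0.35, newtons=3)

```text
t: 38.97
position: [0.5505, 0.1804, 0.1636]
eef_rot: [-0.001, 0.998, -0.057, 0.002]
ft_force: [-0.5, 0.4, 0.3]
width: 0.0328
grip_force: 0.0
```

```bash
python3 - <<'E'
from h import *
for i in range(3): read_camera('wrist')
c=shot('wrist');b=shot('side');a=shot('scene');s=sense();print(s['position'],s['width'],s['t'])
R2=lambda th:np.array([[np.cos(th),-np.sin(th)],[np.sin(th),np.cos(th)]])
# expected pestle along pocket axis
C=np.array([.5552,.2323]);th=-.1131
def P(k,z=.031,y=-.052): return [*(C+R2(th)@[k,y]),z]
for p,n in((c,'wrist'),(a,'scene'),(b,'side')):
    ks=np.arange(-.125,.126,.005);U=proj(p,[P(k) for k in ks]);g=p['img'].min(2).astype(np.float32)
    print(n,[(round(k*1000),int(max(g[int(v)-2:int(v)+3,int(u)-2:int(u)+3].max(),0))) for k,(u,v) in zip(ks,U) if 5<u<555 and 5<v<415])
g=c['img'].min(2)
for r in range(70,300,12): print(r,''.join('%x'%(int(v)//16) for v in g[r,240:324]))
E
```

```text
[0.54830701 0.17982427 0.15834452] 0.03266313843837993 39.2667
wrist [(-125, 146), (-120, 147), (-115, 125), (-110, 214), (-105, 255), (-100, 254), (-95, 254), (-90, 254), (-85, 253), (-80, 252), (-75, 251), (-70, 251), (-65, 251), (-60, 251), (-55, 252), (-50, 252), (-45, 252), (-40, 252), (-35, 252), (-30, 252), (-25, 252), (-20, 252), (-15, 254), (-10, 254), (-5, 254), (0, 254), (5, 254), (10, 254), (15, 254), (20, 254), (25, 253), (30, 253), (35, 253), (40, 253), (45, 253), (50, 253), (55, 254), (60, 254), (65, 254), (70, 254), (75, 254), (80, 253), (85, 253), (90, 252), (95, 252), (100, 252), (105, 242), (110, 176), (115, 179), (120, 174), (125, 173)]
scene [(-125, 138), (-120, 133), (-115, 131), (-110, 192), (-105, 241), (-100, 244), (-95, 245), (-90, 245), (-85, 245), (-80, 244), (-75, 243), (-70, 236), (-65, 235), (-60, 235), (-55, 236), (-50, 236), (-45, 236), (-40, 236), (-35, 236), (-30, 237), (-25, 237), (-20, 237), (-15, 235), (-10, 237), (-5, 239), (0, 240), (5, 241), (10, 241), (15, 241), (20, 240), (25, 240), (30, 239), (35, 237), (40, 237), (45, 237), (50, 237), (55,
[... 1844 characters left out ...]
5555555555555555555555555555899dffffffeb9a55555555555555555555555555555555555
226 99999999999999999a99999a99999999aaa899dffffffea9989999999999999999999999999999999999
238 99999999999999999999999999999999999899defffffea9989999999999999999999999999999999999
250 88878878888433699999999999999999999899defffffea9899999999999999999999633577877777777
262 7777778843333339999999999999995999998bdfffffffeb899996899999999999999333333577777777
274 7777753333333359999999999999995998defffffffffffffeb995999999999999999633333333577777
286 776333333332799999999999999999544444444444444444444444999999999999999996333333332577
298 322222222279999988998899999999999999999998999999999989999999999989989888973223322222
```

The pestle lies centred in the slot, ball in the wide recess, spanning -107 to +107 mm of the pocket. The gripper is clear, so I'll hand in.

```bash
python3 -c "
from workcell import env
print(env.finish_job())"
```

```text
the job is handed in; nothing more can be done
None
```

The pestle was drawn out by its handle, rested across both notches, re-gripped by the middle and laid in the empty pocket with its ball in the wide recess. I handed the job in at about 39 s. While settling it on the rest I lowered the handle end about 6 mm too far, which lifted the ball end briefly at under 2 N measured, and then backed off.

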